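# Load the test disc into the nest with the paddle

### The arm

A 6-joint arm with a two-finger parallel gripper is mounted at the origin on a cart in front of the work surface, level with it; the furniture and walls round the work are solid. World frame = base frame: x ahead of the robot, y to its left, z up, the work surface at z = 0. Lengths are in m, angles in rad, forces in N, time in s.
With the tool pointing down it reaches from about 0.275 to 0.825 m from the base axis. Payload 5.2 kg.
Tool frame: the origin (TCP) lies at the very end of the fingers, on their centre line; the grasp point (between the pads) lies 19 mm behind it; z points along the fingers, y is the direction in which the jaws open and shut (so a half turn about z gives the same grasp; the last joint's range is limited). The gripper opens to 93 mm and grips with 3 to 60 N. Pads are 15 mm wide; open, the fingers measure 128 mm over their backs; the gripper's body (75 mm by 188 mm) begins 65 mm behind the grasp point.
Start: joints at [1.031, 0.259, 1.535, -0, 1.348, -0.203], TCP at [0.182, 0.519, 0.219] pointing down, gripper open.
Joint ranges: [-3.14, 3.14], [-0.91, 2.08], [0.19, 2.58], [-1.22, 4.36], [0.22, 2.71], [-3.12, 3.12]. Speed limits (rad/s): [2.57, 2.57, 3.14, 3.14, 3.14, 3.14].

### API

Orientations are given as a rotation vector (axis times angle).
In Python, from cell import arm gives the robot as it stands.
- The arm moves only by the shell command python3 -m creep 'ROWS'. ROWS is JSON, a list of rows, each an object of numbers: "ax", "ay", "az": the turn, a rotation vector about the tool's x, y, z in degrees; "dx", "dy", "dz": the shift along the tool's x, y, z in mm; "jaw": the closure, from 0 (fully open) to 1 (shut). A call has 1 to 8 rows; each row shifts and turns the pose as measured when the row begins, along the tool's axes as they then stand; what a row does not reach is not made up. A row lasts 1/12 s, in which the tool goes at most 41.7 mm and 7.16 degrees, less where a joint would pass 70% of its speed; a pose out of reach is approached as far as the arm can. A call with a gripper value outside its range is refused whole. The fingers move at their own pace and stop on an object; the grip force is fixed at half the most. Time passes only in rows, so rows that do not move let the fingers close. It gives the time, the measured TCP pose, the force and the opening at its end, in the units of the state.
- arm.state(): the state, without advancing time (a new reading comes with each control period).
- arm.snapshot(name): name is "scene" or "top"; returns the picture (400x640x3 uint8, blue, green, red); there is no depth.
- arm.camera_info(name): a dict with "camera_matrix" (3x3 intrinsics, pixels), "eye" and "rotation" of the camera in the world. Camera axes: x right, y down, z forward; pixel columns grow to the right and rows downward; lengths in m; the calibration is good to about 2 mm. A picture is of the moment at which its call begins. camera_info takes no time and is no camera call.
- arm.sign_off(): hands the job in, once; it reports no verdict.
The state is a dict: "clock": time; "joint_positions": joint angles; "joint_vel": joint speeds; "joint_torque": joint torques, N m; "ee_pos": TCP position; "tcp_rot": TCP orientation; "force": force on the tool from outside, world axes, zero at the start; "moment": the same for the moment, N m; "grip_width": opening from 0.0 (shut) to 1.0 (fully open).
Only numpy, scipy, OpenCV 4.12 (cv2) and the standard library are available. Lean on these libraries where they do the work, as an engineer would, in place of code of your own. Each camera call takes 0.05 s, during which the arm holds its last target.

### The job

The steel test disc lies loose on the blade of the loading paddle. Take the paddle by its black grip, carry the disc level on the blade to the test nest, set it down on the two rails and slide it along them with the paddle until it is gently home against the sprung backstop, without squeezing it hard. Then ease the paddle out from under the disc without dragging it off the backstop, and stand the paddle upright on the table well clear of the nest, never touching the disc with the fingers and leaving the other things where they are.

Things in the scene. Friction and masses are not known exactly. Their poses are not given: they have to be found in the camera images.
- paddle_grip (a point): loading paddle, loose, standing on the table, 143 mm long, about 220 g. Point: centre of its upright black grip (block 50 mm along x, 14 mm across y, top 15 mm above this point), 30 mm above the underside. x points along the paddle to the blade tip, z up. The gripped block stands on the flat steel blade, 4 mm thick, 22 mm wide, which ends 118 mm ahead of this point
- paddle_pins (a point): point on the top of the paddle's blade, 4 mm above its underside, 74 mm ahead of the grip's centre, between two small upright pins (6 mm diameter, 10 mm high, axes 8 mm either side of the centre line) that push the disc from behind. Axes as the paddle's. Behind the pins a rib 10 mm wide stands 10 mm above the blade
- disc_mid (a point): plain round steel test disc, 50 mm diameter, 8 mm thick, about 60 g. Point: its centre, half-way up; z is its axis. It lies loose on the paddle's blade just ahead of the two pins (gap up to 5 mm) and overhangs the blade on both sides
- nest: test nest, fixed to the table, base plate 140 x 100 mm. Origin: centre of the underside. x points into the nest, from the open entry to the backstop; z up. Two parallel rails run along x from -60 to +65 mm; each reaches from 16 to 34 mm either side of the centre line. The gap between them (32 mm wide, 35 mm deep, open above and at both ends) lets the blade pass
- nest_rails (a point): point 45 mm above the nest's origin, level with the flat rail tops, on the centre line; axes as the nest's. From x = -60 to -30 mm the rail tops are bare. Guide walls 10 mm high stand on them further in, 56 mm apart from x = -10 mm, flared wider from -30 to -10 mm
- nest_stop (a point): point over the nest's far end, x = +40 mm, 15 mm above the rail tops. The backstop carriage is clamped here at a new place each time, not measured: the front face of its black rubber buffer is anywhere from x = +8 to +30 mm in the nest; feel for it. It spans from 1 to 14 mm above the rails, yields from about 2 N, stiffens 1.2 N per mm (more if pushed fast), bottoms hard after 6 mm
- sample_07: bystander: small pale eyelet with a round flange, 21 mm wide, 10 mm high. Origin: centre of its underside.
- tape_roll_b: bystander: small roll of dark tape lying flat, 58 mm diameter, 19 mm high. Origin: centre of its underside.
- grease_pot: bystander: round pot with a screw lid, 57 mm diameter, 32 mm high. Origin: centre of its underside.
Things that resemble listed ones, but are neither listed nor needed, are in the scene too. Of the things that look like the part that bears paddle_grip, the smaller one is meant.

How it is judged:
On the way:
1. the disc is lifted on the paddle, at least 60 mm above the table (height (world z) of disc_mid above 0.06 m and contact force between disc and paddle above 0.1 N), for 0.2 s.
At the end, for the whole second after the job is handed in: the disc lies flat and still on both rails (tilt under 0.06 rad, within 5 mm of the centre line), its edge within about 2 mm of the buffer (buffer_c0: centre of the rubber, 4 mm behind its face); the paddle stands upright and still on the table, its grip over 150 mm from the nest's centre (z of disc_mid in the frame of nest between 0.0465 and 0.0515 m and angle between disc_mid's own z axis and vertical below 0.06 rad and y of disc_mid in the frame of nest between -0.005 and 0.005 m and horizontal distance between disc_mid and buffer_c0 below 0.031 m and linear speed of disc below 0.01 m/s and linear speed of paddle below 0.02 m/s and angle between paddle_grip's own z axis and vertical below 0.1 rad and height (world z) of paddle_grip below 0.035 m and horizontal distance between paddle_grip and nest above 0.15 m); the robot touches nothing.
It fails at once if the disc is tipped by more than 0.3 rad (angle between disc_mid's own z axis and vertical above 0.3 rad).
It fails at once if the disc presses on the nest with more than 15 N (contact force between disc and nest above 15 N).
It fails at once if the paddle or the robot pushes the nest with more than 20 N (contact force between any of paddle, the arm, the fingers and nest above 20 N).
It fails at once if the fingers touch the disc (contact force between the fingers and disc above 0.5 N).
It fails at once if a bystander is moved by more than 20 mm (distance of any of sample_07, tape_roll_b, grease_pot from where it was at the start of the episode above 0.02 m).
It also fails if it takes over 64 s, if anything falls off the work surface, if the arm or the gripper's body presses on something with over 40 N, if the wrist force passes 120 N, or if a joint passes its speed limit or range.

## Working session

There is one attempt and no reset: what is moved stays moved. The work goes in short steps, Python scripts to look and compute and a shell command to move; the robot and the scene stay as the last step left them, time stands still between calls to the robot, and variables do not carry over. Pictures are saved under pics/ and viewed, and the job is handed in when it is done.

```bash
ls; mkdir -p pics; python3 - <<'E'
from cell import arm
import cv2
for n in("scene","top"):
    im=arm.snapshot(n); cv2.imwrite(f"pics/{n}0.png",im); c=arm.camera_info(n); print(n,c)
print(arm.state())
E
```

```text
pics
scene {'camera_matrix': array([[488.65460768,   0.        , 314.67984634],
       [  0.        , 488.65460768, 202.11658443],
       [  0.        ,   0.        ,   1.        ]]), 'eye': array([-0.1500305 , -0.8531795 ,  1.06960714]), 'rotation': array([-2.25443217,  0.6371016 , -0.30026001])}
top {'camera_matrix': array([[388.59576771,   0.        , 320.25338741],
       [  0.        , 388.59576771, 197.14897616],
       [  0.        ,   0.        ,   1.        ]]), 'eye': array([0.31971848, 0.00144282, 0.99043312]), 'rotation': array([-2.1865252 ,  2.12537805, -0.0972577 ])}
{'clock': 0.1, 'joint_positions': array([ 1.03120267e+00,  2.59264471e-01,  1.53597302e+00, -3.58501666e-05,
        1.34798340e+00, -2.02795953e-01]), 'joint_vel': array([-0.00156746, -0.0024203 , -0.00292762, -0.00056933, -0.00211476,
        0.00010091]), 'joint_torque': array([ 1.22910515e-03, -4.38212371e+01, -2.84642226e+01,  7.18694553e-02,
        3.62261350e-02, -3.07007667e-05]), 'ee_pos': array([0.18148763, 0.5186748 , 0.21790413]), 'tcp_rot': array([-5.26437703e-01, -3.09660396e+00,  2.40292652e-03]), 'force': array([-0.04055864,  0.73978051, -0.05292438]), 'moment': array([-0.01774431,  0.00332456,  0.01080407]), 'grip_width': 1.0038178761755925}
```

View pics/scene0.png

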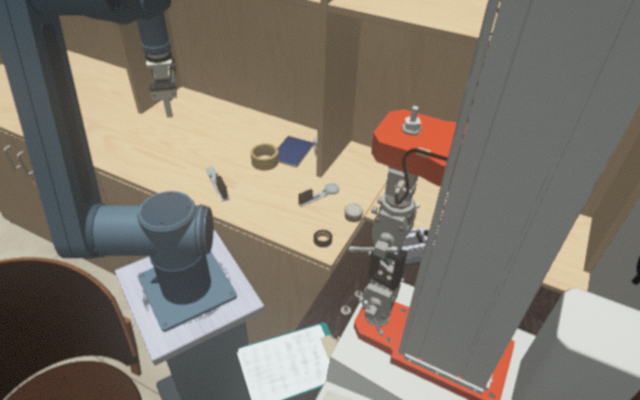

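View pics/top0.png

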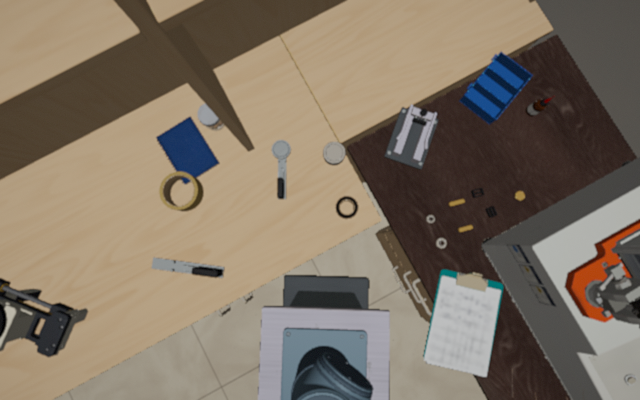

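```bash
cat > h.py <<'E'
import numpy as np, cv2
from cell import arm
from scipy.spatial.transform import Rotation as R
def ray(n,px):
    c=arm.camera_info(n);K=c["camera_matrix"];r=R.from_rotvec(c["rotation"]).as_matrix()
    d=r@np.linalg.solve(K,np.array([px[0],px[1],1.0])); return c["eye"],d
def onz(n,px,z):
    e,d=ray(n,px); return e+d*(z-e[2])/d[2]
def proj(n,p):
    c=arm.camera_info(n);r=R.from_rotvec(c["rotation"]).as_matrix()
    q=c["camera_matrix"]@(r.T@(np.array(p)-c["eye"])); return q[:2]/q[2]
def st():
    s=arm.state();r=R.from_rotvec(s["tcp_rot"]).as_matrix()
    print("t",round(s["clock"],2),"p",np.round(s["ee_pos"]*1000,1),"x",np.round(r[:,0],3),"y",np.round(r[:,1],3),"z",np.round(r[:,2],3),"F",np.round(s["force"],2),"w",round(s["grip_width"]*93,1))
    return s["ee_pos"],r
E
python3 - <<'E'
from h import *
im=cv2.imread("pics/top0.png")
a=cv2.resize(im[130:210,250:350],None,fx=7,fy=7,interpolation=cv2.INTER_CUBIC)
b=cv2.resize(im[95:175,375:455],None,fx=7,fy=7,interpolation=cv2.INTER_CUBIC)
cv2.imwrite("pics/c1.png",a);cv2.imwrite("pics/c2.png",b)
c=cv2.imread("pics/scene0.png")
cv2.imwrite("pics/c3.png",cv2.resize(c[170:250,285:375],None,fx=7,fy=7,interpolation=cv2.INTER_CUBIC))
print(R.from_rotvec(arm.camera_info("top")["rotation"]).as_matrix().round(3))
for p in [(281,198),(281,150),(281,180),(152,263),(222,272)]: print(p,onz("top",p,0.03).round(4))
E
```

```text
[[ 0.029 -0.994  0.109]
 [-0.999 -0.027  0.021]
 [-0.018 -0.109 -0.994]]
(281, 198) [0.42   0.1191 0.03  ]
(281, 150) [0.5418 0.124  0.03  ]
(281, 180) [0.4653 0.1209 0.03  ]
(152, 263) [0.2506 0.4304 0.03  ]
(222, 272) [0.2341 0.2562 0.03  ]
```

View pics/c1.png

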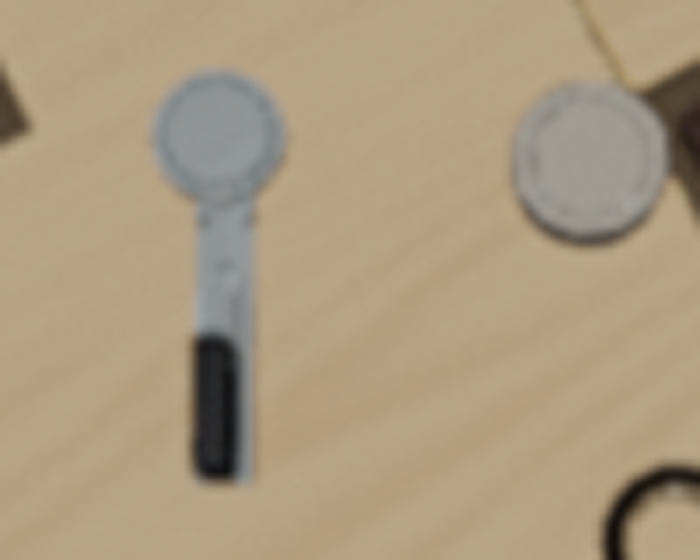

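View pics/c2.png

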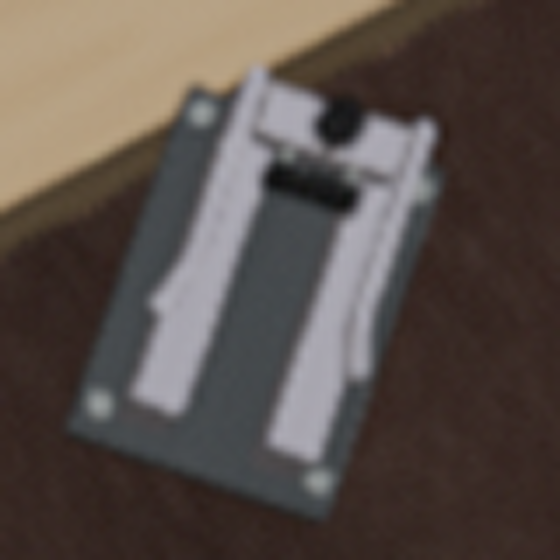

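View pics/c3.png

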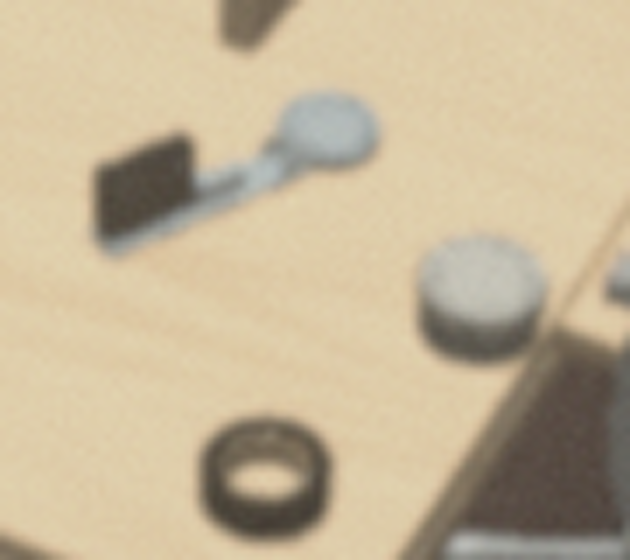

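```bash
python3 - <<'E'
from h import *
im=cv2.imread("pics/top0.png");sc=cv2.imread("pics/scene0.png")
def tri(a,b):
    e1,d1=ray("top",a);e2,d2=ray("scene",b);d1/=np.linalg.norm(d1);d2/=np.linalg.norm(d2)
    A=np.c_[d1,-d2];t=np.linalg.lstsq(A,e2-e1,rcond=None)[0];p,q=e1+d1*t[0],e2+d2*t[1]
    return (p+q)/2,np.linalg.norm(p-q)
def cen(im,x0,x1,y0,y1,f):
    g=cv2.GaussianBlur(im[y0:y1,x0:x1],(0,0),.6);m=f(g.astype(int)).astype(np.uint8)
    n,l,s,c=cv2.connectedComponentsWithStats(m);k=1+np.argmax(s[1:,4]);ys,xs=np.nonzero(l==k)
    hull=cv2.convexHull(np.c_[xs,ys].astype(np.int32)); mo=cv2.moments(hull)
    return np.array([c[k][0]+x0,c[k][1]+y0]),s[k],cv2.minAreaRect(hull)
dark=lambda g:g.sum(2)<270
grey=lambda g:(g[:,:,0]>=g[:,:,2]-5)&(g.sum(2)>270)
gt=cen(im,270,300,170,205,dark);gs=cen(sc,290,318,180,210,dark)
print("grip",gt,gs,tri(gt[0],gs[0]),onz("top",gt[0],.0245),onz("scene",gs[0],.0245))
dt=cen(im,262,300,135,210,grey);print("blade+disc",dt)
# disc: hough-ish via rows near the head
g=cv2.resize(im[130:165,262:300],None,fx=8,fy=8,interpolation=cv2.INTER_CUBIC).astype(int)
m=(g[:,:,0]>=g[:,:,2]-5).astype(np.uint8)
m=cv2.morphologyEx(m,cv2.MORPH_OPEN,cv2.getStructuringElement(2,(81,81)))
cs,_=cv2.findContours(m,0,1);c=max(cs,key=cv2.contourArea);el=cv2.fitEllipse(c);print("ell",el)
p=((el[0][0]+.5)/8-.5+262,(el[0][1]+.5)/8-.5+130);print("disc",p,onz("top",p,.008))
g=cv2.resize(sc[178:205,315:345],None,fx=8,fy=8,interpolation=cv2.INTER_CUBIC).astype(int)
m=(g[:,:,0]>=g[:,:,2]-5).astype(np.uint8);m=cv2.morphologyEx(m,cv2.MORPH_OPEN,cv2.getStructuringElement(2,(61,51)))
cs,_=cv2.findContours(m,0,1);c=max(cs,key=cv2.contourArea);el=cv2.fitEllipse(c)
q=((el[0][0]+.5)/8-.5+315,(el[0][1]+.5)/8-.5+178);print(q,el,tri(p,q))
# blade strip midline between disc & grip
for y in range(158,178):
    r=im[y,262:300].astype(int);m=np.nonzero(r[:,0]>=r[:,2]-12)[0]; 
    if len(m): a=262+m.mean();print(y,m.min()+262,m.max()+262,onz("top",(a,y),.006).round(4))
st()
E
```

```text
grip (array([280.4796748 , 187.91869919]), array([  8,   8,   6,  21, 123], dtype=int32), ((10.5, 18.0), (20.0, 5.0), 90.0)) (array([305.29126214, 196.5631068 ]), array([ 10,  11,  12,  12, 103], dtype=int32), ((15.000001907348633, 16.5), (8.049844741821289, 13.86362075805664), 63.43495178222656)) (array([0.44643954, 0.1221996 , 0.02261999]), np.float64(0.0004690920482217441)) [0.44598642 0.12207519 0.0245    ] [0.44558114 0.12034838 0.0245    ]
blade+disc (array([281.2175, 157.345 ]), array([ 10,   6,  18,  57, 400], dtype=int32), ((18.5, 34.0), (56.0, 17.0), 90.0))
ell ((153.3707733154297, 157.95263671875), (140.24313354492188, 147.98326110839844), 172.3774871826172)
disc (280.7338466644287, 149.30657958984375) [0.54870204 0.1275553  0.008     ]
(331.2959861755371, 188.15992164611816) ((133.86788940429688, 84.77937316894531), (72.40673065185547, 105.73397827148438), 88.49172973632812) (array([0.54921797, 0.12740764, 0.00755708]), np.float64(0.0009112003062788982))
158 278 285 [0.5263 0.1249 0.006 ]
159 278 285 [0.5237 0.1248 0.006 ]
160 278 285 [0.5211 0.1247 0.006 ]
161 278 285 [0.5185 0.1246 0.006 ]
162 279 285 [0.5159 0.1232 0.006 ]
163 278 285 [0.5132 0.1244 0.006 ]
164 278 285 [0.5106 0.1243 0.006 ]
165 278 285 [0.508  0.1242 0.006 ]
166 278 285 [0.5054 0.1241 0.006 ]
167 278 285 [0.5028 0.124  0.006 ]
168 278 285 [0.5002 0.1239 0.006 ]
169 278 285 [0.4976 0.1237 0.006 ]
170 278 285 [0.495  0.1236 0.006 ]
171 278 285 [0.4923 0.1235 0.006 ]
172 278 285 [0.4897 0.1234 0.006 ]
173 278 285 [0.4871 0.1233 0.006 ]
174 278 285 [0.4845 0.1232 0.006 ]
175 278 285 [0.4819 0.1231 0.006 ]
176 278 285 [0.4793 0.123  0.006 ]
177 278 285 [0.4767 0.1229 0.006 ]
t 0.1 p [181.5 518.7 217.9] x [-0.944  0.33   0.   ] y [ 0.33   0.944 -0.002] z [-0.001 -0.001 -1.   ] F [-0.04  0.74 -0.05] w 93.4
```

```bash
python3 - <<'E'
from h import *
im=cv2.imread("pics/top0.png")
b=cv2.resize(im[98:175,380:445],None,fx=9,fy=9,interpolation=cv2.INTER_CUBIC)[:600]
b=cv2.convertScaleAbs(b,alpha=1.3)
cv2.imwrite("pics/c4.png",b[:596])
E
```

```text
(no output)
```

View pics/c4.png

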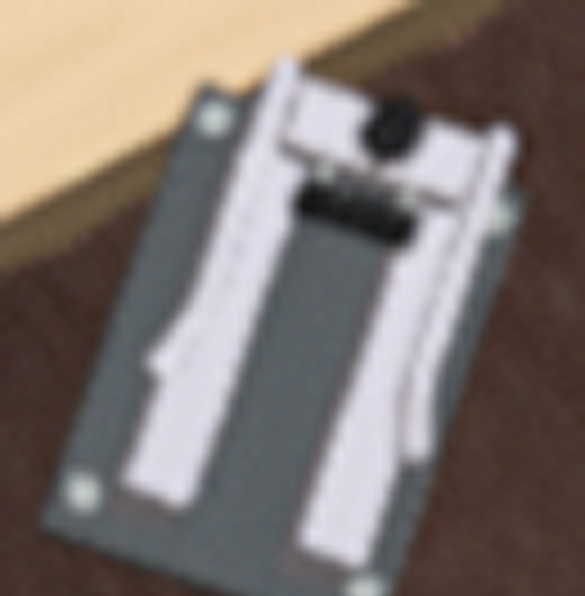

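```bash
python3 - <<'E'
from h import *
im=cv2.imread("pics/top0.png")
for p in [(389,152.6),(420.4,163.6),(403.9,111),(435.7,121.7)]: print("screw",onz("top",p,.011).round(4))
V=im.astype(float).sum(2)/3
L=[];Rr=[]
for y in range(127,152):
    r=V[y,380:450]; 
    # crossings
    t=155; cr=[]
    for i in range(len(r)-1):
        if (r[i]-t)*(r[i+1]-t)<0: cr.append((380+i+(t-r[i])/(r[i+1]-r[i]),np.sign(r[i+1]-r[i])))
    print(y,[(round(a,2),int(s)) for a,s in cr])
print(V[150:166,393:400].round().astype(int)); print(V[155:168,412:424].round().astype(int))
for n,c in {"Lo":(122,483),"Li":(190,505),"Ri":(300,545),"Ro":(368,568)}.items():
    print(n,onz("top",((c[0]+.5)/9-.5+380,(c[1]+.5)/9-.5+98),.045).round(4))
E
```

```text
screw [ 0.5464 -0.1508  0.011 ]
screw [ 0.5199 -0.2309  0.011 ]
screw [ 0.6571 -0.1882  0.011 ]
screw [ 0.6306 -0.27    0.011 ]
127 [(np.float64(402.91), 1), (np.float64(409.1), -1), (np.float64(423.85), 1), (np.float64(431.22), -1)]
128 [(np.float64(402.71), 1), (np.float64(408.8), -1), (np.float64(423.57), 1), (np.float64(428.1), -1), (np.float64(429.18), 1), (np.float64(431.06), -1)]
129 [(np.float64(402.51), 1), (np.float64(408.26), -1), (np.float64(423.42), 1), (np.float64(427.94), -1), (np.float64(428.17), 1), (np.float64(430.66), -1)]
130 [(np.float64(401.91), 1), (np.float64(408.05), -1), (np.float64(422.92), 1), (np.float64(430.23), -1)]
131 [(np.float64(401.62), 1), (np.float64(407.68), -1), (np.float64(422.67), 1), (np.float64(427.14), -1), (np.float64(428.12), 1), (np.float64(430.04), -1)]
132 [(np.float64(400.95), 1), (np.float64(407.22), -1), (np.float64(422.43), 1), (np.float64(426.52), -1), (np.float64(427.56), 1), (np.float64(429.71), -1)]
133 [(np.float64(400.25), 1), (np.float64(407.03), -1), (np.float64(421.9), 1), (np.float64(426.23), -1), (np.float64(427.39), 1)
[... 3177 characters left out ...]
0 171 168 147  95  67]
 [ 81 125 166 172 171 170 171 170 162 129  82  69]
 [ 83 114 147 158 165 170 171 172 156 107  71  68]
 [ 76  83 100 120 138 150 162 169 150  95  67  70]
 [ 77  74  75  82  89 105 130 144 124  82  68  70]
 [ 75  76  75  74  72  75  86  99  98  84  73  67]
 [ 73  75  73  74  72  74  87 112 123 115  91  70]
 [ 72  71  73  73  73  76 103 139 148 137 104  72]
 [ 71  73  73  72  72  74  95 126 141 128  92  57]
 [ 66  70  73  73  71  71  75  94 111 102  77  48]
 [ 51  61  66  68  70  71  71  74  79  77  64  47]
 [ 37  39  43  52  59  62  66  69  72  66  54  43]]
Lo [ 0.5423 -0.1556  0.045 ]
Li [ 0.5366 -0.1743  0.045 ]
Ri [ 0.5262 -0.2044  0.045 ]
Ro [ 0.5203 -0.2229  0.045 ]
```

```bash
python3 - <<'E'
from h import *
im=cv2.imread("pics/top0.png");V=im.astype(float).sum(2)/3
A=[];B=[];t=122
for y in range(127,151):
    r=V[y]; a0=404+ (140-y)*.36; 
    m=int(round(411.8+(140-y)*.36))
    i=m
    while r[i]<t:i-=1
    A.append(onz("top",(i+(r[i]-t)/(r[i]-r[i+1]),y),.045)[:2])
    i=m
    while r[i]<t:i+=1
    B.append(onz("top",(i-(r[i]-t)/(r[i]-r[i-1]),y),.045)[:2])
fa=np.polyfit(*np.array(A).T,1);fb=np.polyfit(*np.array(B).T,1)
print(fa,fb,np.degrees(np.arctan([fa[0],fb[0]])))
k=(fa[0]+fb[0])/2;th=np.arctan(k);ux=np.array([np.cos(th),np.sin(th)]);uy=np.array([-ux[1],ux[0]])
mid=(np.array(A).mean(0)+np.array(B).mean(0))/2
print("gap",(np.array(A)@uy).mean()-(np.array(B)@uy).mean())
c=(np.array(A)@uy).mean()/2+(np.array(B)@uy).mean()/2
# front end of rails: column-like scan along rail mid: mean of corner estimates
fr=np.array([[.5423,-.1556],[.5366,-.1743],[.5262,-.2044],[.5203,-.2229]])
s=fr@ux;print("fronts s",s,"lat",fr@uy-c)
O=ux*(s.mean()+.060)+uy*c;print("nest origin (rail)",O,np.degrees(th))
S=np.array([[.5464,-.1508],[.5199,-.2309],[.6571,-.1882],[.6306,-.27]]);print("screws in nest",((S-O)@np.c_[ux,uy]).round(4))
# front edge proper: sample along rail centre lines toward front
for lat in(.025,-.025,.020,-.021,.030):
    prev=None
    for x in np.arange(-.045,-.075,-.0003):
        p=O+ux*x+uy*(lat); q=proj("top",[p[0],p[1],.045]); v=cv2.getRectSubPix(V.astype(np.float32),(1,1),(float(q[0]),float(q[1])))[0,0]
        if v<t: print(lat,"front at",x);break
# buffer
for x in np.arange(-.0,.06,.003):
    p=O+ux*x; q=proj("top",[p[0],p[1],.059]); v=cv2.getRectSubPix(V.astype(np.float32),(1,1),(float(q[0]),float(q[1])))[0,0];print(round(x,4),round(float(v)),end=' | ')
E
```

```text
[-0.32939559  0.00248147] [-0.33659157 -0.02587101] [-18.23165512 -18.60279903]
gap 0.03083047100186521
fronts s [0.56368327 0.56418326 0.56382567 0.56407271] lat [ 0.03479996  0.01525693 -0.01658709 -0.03600356]
nest origin (rail) [ 0.58847692 -0.20765526] -18.417427215168033
screws in nest [[-0.0579  0.0406]
 [-0.0577 -0.0437]
 [ 0.059   0.0401]
 [ 0.0597 -0.0458]]
0.025 front at -0.060600000000000084
-0.025 front at -0.060600000000000084
0.02 front at -0.06120000000000009
-0.021 front at -0.06030000000000008
0.03 front at -0.06030000000000008
-0.0 74 | 0.003 73 | 0.006 73 | 0.009 73 | 0.012 74 | 0.015 74 | 0.018 74 | 0.021 65 | 0.024 37 | 0.027 25 | 0.03 29 | 0.033 43 | 0.036 64 | 0.039 87 | 0.042 97 | 0.045 67 | 0.048 29 | 0.051 30 | 0.054 29 | 0.057 26 |
```

```bash
python3 -m creep '[{"az":-5.5},{"az":-5.5},{"az":-5.5},{"az":-5.4},{}]'; cat >> h.py <<'E'
def togo(x,y,z,head=None):
    p,r=st(); d=r.T@(np.array([x,y,z])/1000-p)*1000
    print("tool mm",d.round(1)); 
    # paddle heading = -tool x
    h=np.degrees(np.arctan2(-r[1,0],-r[0,0]));print("head",h.round(2), "az",None if head is None else round(h-head,2), "tilt z err", (r[:,2]*57.3).round(2))
E
python3 -c "
from h import *
togo(446.5,121.7,80,2.6)"
```

```text
t 0.1 p [181.5 518.7 217.9] x [-0.944  0.33   0.   ] y [ 0.33   0.944 -0.002] z [-0.001 -0.001 -1.   ] F [-0.04  0.74 -0.05] w 93.4
tool mm [-381.3 -286.9  138.3]
head -19.3 az -21.9 tilt z err [-5.00e-02 -8.00e-02 -5.73e+01]invalid input
```

```bash
python3 -m creep '[{"az":-5.5,"jaw":0},{"az":-5.5,"jaw":0},{"az":-5.5,"jaw":0},{"az":-5.4,"jaw":0}]'; python3 -c "
from h import *
togo(446.5,121.7,80,2.6)"
```

```text
t 0.1 p [181.5 518.7 217.9] x [-0.944  0.33   0.   ] y [ 0.33   0.944 -0.002] z [-0.001 -0.001 -1.   ] F [-0.04  0.74 -0.05] w 93.4
tool mm [-381.3 -286.9  138.3]
head -19.3 az -21.9 tilt z err [-5.00e-02 -8.00e-02 -5.73e+01]invalid input
```

Perhaps every field is required in each row.

```bash
python3 -m creep '[{"dx":0,"dy":0,"dz":0,"ax":0,"ay":0,"az":-5.5,"jaw":0},{"dx":0,"dy":0,"dz":0,"ax":0,"ay":0,"az":-5.5,"jaw":0},{"dx":0,"dy":0,"dz":0,"ax":0,"ay":0,"az":-5.5,"jaw":0},{"dx":0,"dy":0,"dz":0,"ax":0,"ay":0,"az":-5.4,"jaw":0}]'; python3 -c "
from h import *
togo(446.5,121.7,80,2.6)"
```

```text
clock: 0.43
ee_pos: [0.1808, 0.5175, 0.2158]
tcp_rot: [0.093, -3.137, 0.008]
force: [0.5, -0.7, -0.4]
grip_width: 0.999
t 0.43 p [180.8 517.5 215.8] x [-0.998 -0.059  0.003] y [-0.059  0.998 -0.005] z [-0.003 -0.005 -1.   ] F [ 0.51 -0.72 -0.35] w 92.9
tool mm [-242.4 -410.1  137.1]
head 3.38 az 0.78 tilt z err [ -0.18  -0.3  -57.3 ]
```

```bash
python3 -m creep '[{"dx":-17,"dy":-29,"dz":3,"ax":0,"ay":0,"az":0,"jaw":0},{"dx":-17,"dy":-29,"dz":3,"ax":0,"ay":0,"az":0,"jaw":0},{"dx":-17,"dy":-29,"dz":3,"ax":0,"ay":0,"az":0,"jaw":0},{"dx":-17,"dy":-29,"dz":3,"ax":0,"ay":0,"az":0,"jaw":0},{"dx":-17,"dy":-29,"dz":3,"ax":0,"ay":0,"az":0,"jaw":0},{"dx":-17,"dy":-29,"dz":3,"ax":0,"ay":0,"az":0,"jaw":0},{"dx":-17,"dy":-29,"dz":3,"ax":0,"ay":0,"az":0,"jaw":0},{"dx":-17,"dy":-29,"dz":3,"ax":0,"ay":0,"az":0,"jaw":0}]'; python3 -c "
from h import *
togo(446.5,121.7,80,2.6)"
```

```text
clock: 1.1
ee_pos: [0.3316, 0.2905, 0.1882]
tcp_rot: [0.122, -3.132, 0.008]
force: [1.3, 0.4, 0.3]
grip_width: 1.002
t 1.1 p [331.6 290.5 188.2] x [-0.997 -0.078  0.008] y [-0.078  0.997 -0.005] z [-0.007 -0.006 -1.   ] F [1.34 0.43 0.33] w 93.2
tool mm [-102.2 -176.7  108.3]
head 4.47 az 1.87 tilt z err [ -0.43  -0.32 -57.3 ]
```

```bash
cat >> h.py <<'E'
def togo(x,y,z,head):
    p,r=st(); d=r.T@(np.array([x,y,z])/1000-p)*1000
    a=np.radians(head);T=np.c_[[-np.cos(a),-np.sin(a),0],[-np.sin(a),np.cos(a),0],[0,0,-1]]
    print("tool mm",d.round(1),"a deg",np.degrees(R.from_matrix(r.T@T).as_rotvec()).round(2))
E
python3 -m creep '[{"dx":-20,"dy":-34,"dz":15,"ax":0,"ay":0,"az":0.5,"jaw":0},{"dx":-20,"dy":-34,"dz":15,"ax":0,"ay":0,"az":0.5,"jaw":0},{"dx":-20,"dy":-34,"dz":15,"ax":0,"ay":0,"az":0.5,"jaw":0},{"dx":-20,"dy":-34,"dz":15,"ax":0,"ay":0,"az":0.5,"jaw":0},{"dx":-15,"dy":-25,"dz":12,"ax":0,"ay":0,"az":0.3,"jaw":0},{"dx":0,"dy":0,"dz":0,"ax":0,"ay":0,"az":0,"jaw":0}]'; python3 -c "
from h import *
togo(446.5,121.7,80,2.6)"
```

```text
clock: 1.6
ee_pos: [0.438, 0.1295, 0.1163]
tcp_rot: [0.051, -3.137, 0.008]
force: [-0.3, 0.7, -0.1]
grip_width: 1.003
t 1.6 p [438.  129.5 116.3] x [-0.999 -0.033  0.004] y [-0.033  0.999 -0.005] z [-0.004 -0.005 -1.   ] F [-0.31  0.66 -0.08] w 93.2
tool mm [-8.3 -7.8 36.3] a deg [-0.29 -0.22 -0.74]
```

```bash
python3 -m creep '[{"dx":-4,"dy":-4,"dz":13,"ax":-0.3,"ay":-0.2,"az":-0.7,"jaw":0},{"dx":-4,"dy":-4,"dz":13,"ax":0,"ay":0,"az":0,"jaw":0},{"dx":0,"dy":0,"dz":10,"ax":0,"ay":0,"az":0,"jaw":0},{"dx":0,"dy":0,"dz":0,"ax":0,"ay":0,"az":0,"jaw":0}]'; python3 - <<'E'
from h import *
togo(446.5,121.7,11.5,2.6)
im=arm.snapshot("top");cv2.imwrite("pics/t1.png",cv2.resize(im[120:220,230:340],None,fx=6,fy=6,interpolation=cv2.INTER_CUBIC))
im=arm.snapshot("scene");cv2.imwrite("pics/s1.png",cv2.resize(im[130:230,260:370],None,fx=6,fy=6,interpolation=cv2.INTER_CUBIC))
E
```

```text
clock: 1.93
ee_pos: [0.4462, 0.1198, 0.0781]
tcp_rot: [0.061, -3.138, -0.002]
force: [-0.1, -0.5, -0.0]
grip_width: 1.003
t 1.93 p [446.2 119.8  78.1] x [-0.999 -0.039  0.003] y [-0.039  0.999  0.001] z [-0.003  0.001 -1.   ] F [-0.1  -0.53 -0.03] w 93.2
tool mm [-0.6  1.8 66.6] a deg [ 0.08 -0.19 -0.39]
```

View pics/t1.png

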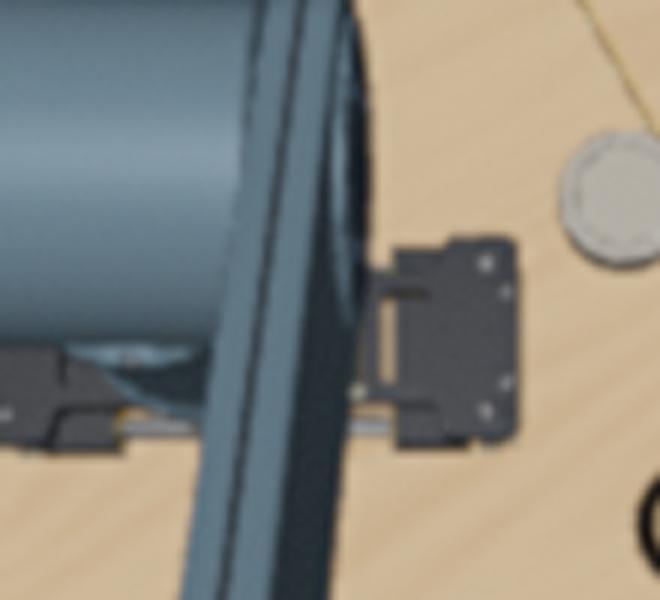

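View pics/s1.png

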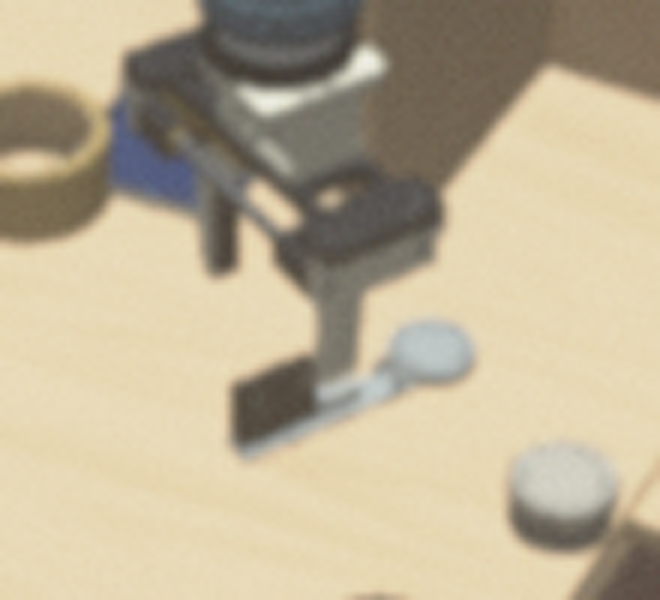

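```bash
python3 -m creep '[{"dx":0,"dy":2,"dz":15,"ax":0,"ay":-0.2,"az":-0.4,"jaw":0},{"dx":0,"dy":0,"dz":15,"ax":0,"ay":0,"az":0,"jaw":0},{"dx":0,"dy":0,"dz":12,"ax":0,"ay":0,"az":0,"jaw":0},{"dx":0,"dy":0,"dz":10,"ax":0,"ay":0,"az":0,"jaw":0},{"dx":0,"dy":0,"dz":5,"ax":0,"ay":0,"az":0,"jaw":0}]'; python3 - <<'E'
from h import *
togo(446.5,121.7,11.5,2.6)
E
```

```text
clock: 2.45
ee_pos: [0.4509, 0.1255, 0.0268]
tcp_rot: [-0.08, 3.126, 0.003]
force: [-0.5, -0.3, -0.1]
grip_width: 1.0
t 2.45 p [450.9 125.5  26.8] x [-0.999 -0.051 -0.014] y [-0.051  0.999  0.002] z [ 0.014  0.002 -1.   ] F [-0.5  -0.34 -0.06] w 93.0
tool mm [ 4.8 -3.6 15.2] a deg [0.09 0.81 0.32]
```

```bash
python3 -m creep '[{"dx":4,"dy":-3.5,"dz":5,"ax":0,"ay":0.8,"az":0.3,"jaw":0},{"dx":0,"dy":0,"dz":5,"ax":0,"ay":0,"az":0,"jaw":0},{"dx":0,"dy":0,"dz":0,"ax":0,"ay":0,"az":0,"jaw":0}]'; python3 - <<'E'
from h import *
togo(446.5,121.7,11.5,2.6)
E
```

```text
clock: 2.7
ee_pos: [0.4471, 0.1227, 0.0172]
tcp_rot: [-0.074, 3.141, 0.003]
force: [0.5, -0.8, -0.5]
grip_width: 1.0
t 2.7 p [447.1 122.7  17.2] x [-0.999 -0.047 -0.   ] y [-0.047  0.999  0.002] z [ 0.     0.002 -1.   ] F [ 0.53 -0.83 -0.52] w 93.0
tool mm [ 0.6 -0.9  5.7] a deg [0.09 0.01 0.1 ]
```

```bash
python3 -m creep '[{"dx":0.5,"dy":-1,"dz":5,"ax":0,"ay":0,"az":0.1,"jaw":0},{"dx":0,"dy":0,"dz":0,"ax":0,"ay":0,"az":0,"jaw":0}]'; python3 - <<'E'
from h import *
togo(446.5,121.7,11.5,2.6)
E
```

```text
clock: 2.87
ee_pos: [0.4473, 0.1217, 0.0126]
tcp_rot: [-0.071, 3.139, 0.003]
force: [-0.9, -0.6, 0.6]
grip_width: 1.001
t 2.87 p [447.3 121.7  12.6] x [-0.999 -0.045 -0.002] y [-0.045  0.999  0.002] z [ 0.002  0.002 -1.   ] F [-0.87 -0.57  0.62] w 93.1
tool mm [0.8 0.  1.1] a deg [0.09 0.1  0.  ]
```

```bash
python3 -m creep '[{"dx":0,"dy":0,"dz":0,"ax":0,"ay":0,"az":0,"jaw":0.4},{"dx":0,"dy":0,"dz":0,"ax":0,"ay":0,"az":0,"jaw":0.7},{"dx":0,"dy":0,"dz":0,"ax":0,"ay":0,"az":0,"jaw":0.75},{"dx":0,"dy":0,"dz":0,"ax":0,"ay":0,"az":0,"jaw":0.75},{"dx":0,"dy":0,"dz":0,"ax":0,"ay":0,"az":0,"jaw":0.78},{"dx":0,"dy":0,"dz":0,"ax":0,"ay":0,"az":0,"jaw":0.78},{"dx":0,"dy":0,"dz":0,"ax":0,"ay":0,"az":0,"jaw":0.81},{"dx":0,"dy":0,"dz":0,"ax":0,"ay":0,"az":0,"jaw":0.81}]'; python3 -c "
from h import *
togo(446.5,121.7,11.5,2.6)"
```

```text
clock: 3.53
ee_pos: [0.4483, 0.1216, 0.0137]
tcp_rot: [-0.07, 3.137, 0.003]
force: [1.1, -0.2, -1.6]
grip_width: 0.475
t 3.53 p [448.3 121.6  13.7] x [-0.999 -0.045 -0.004] y [-0.045  0.999  0.002] z [ 0.004  0.002 -1.   ] F [ 1.06 -0.22 -1.57] w 44.2
tool mm [1.8 0.2 2.2] a deg [ 0.09  0.23 -0.03]
```

```bash
python3 -m creep '[{"dx":1.5,"dy":0,"dz":2,"ax":0,"ay":0.2,"az":0,"jaw":0.78},{"dx":0,"dy":0,"dz":0,"ax":0,"ay":0,"az":0,"jaw":0.78},{"dx":0,"dy":0,"dz":0,"ax":0,"ay":0,"az":0,"jaw":0.8},{"dx":0,"dy":0,"dz":0,"ax":0,"ay":0,"az":0,"jaw":0.8}]'; python3 - <<'E'
from h import *
togo(446.5,121.7,11.5,2.6)
im=arm.snapshot("scene");cv2.imwrite("pics/s2.png",cv2.resize(im[140:220,270:360],None,fx=7,fy=7,interpolation=cv2.INTER_CUBIC))
E
```

```text
clock: 3.87
ee_pos: [0.4466, 0.1215, 0.0115]
tcp_rot: [-0.071, 3.141, 0.003]
force: [-0.6, 0.8, -0.4]
grip_width: 0.215
t 3.87 p [446.6 121.5  11.5] x [-0.999 -0.045 -0.   ] y [-0.045  0.999  0.002] z [-0.     0.002 -1.   ] F [-0.63  0.8  -0.37] w 20.0
tool mm [ 0.1  0.2 -0. ] a deg [ 0.09  0.   -0.02]
```

View pics/s2.png

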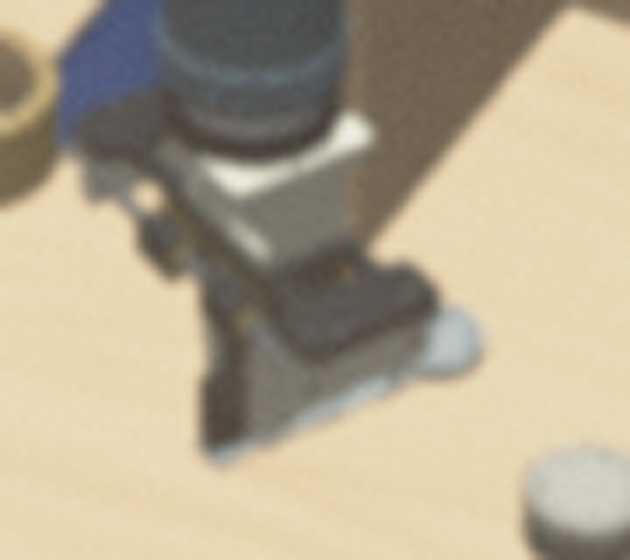

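Straddled. Close the rest of the way in small steps.

```bash
python3 -m creep '[{"dx":0,"dy":0,"dz":0,"ax":0,"ay":0,"az":0,"jaw":0.82},{"dx":0,"dy":0,"dz":0,"ax":0,"ay":0,"az":0,"jaw":0.83},{"dx":0,"dy":0,"dz":0,"ax":0,"ay":0,"az":0,"jaw":0.84},{"dx":0,"dy":0,"dz":0,"ax":0,"ay":0,"az":0,"jaw":0.85},{"dx":0,"dy":0,"dz":0,"ax":0,"ay":0,"az":0,"jaw":0.87},{"dx":0,"dy":0,"dz":0,"ax":0,"ay":0,"az":0,"jaw":0.9},{"dx":0,"dy":0,"dz":0,"ax":0,"ay":0,"az":0,"jaw":1},{"dx":0,"dy":0,"dz":0,"ax":0,"ay":0,"az":0,"jaw":1}]'; python3 -c "
from h import *
togo(446.5,121.7,11.5,2.6)"
```

```text
clock: 4.58
ee_pos: [0.4466, 0.1211, 0.0115]
tcp_rot: [0.071, -3.141, -0.002]
force: [0.3, -0.6, -0.4]
grip_width: 0.149
t 4.58 p [446.6 121.1  11.5] x [-0.999 -0.045  0.   ] y [-0.045  0.999  0.001] z [-0.     0.001 -1.   ] F [ 0.3  -0.65 -0.4 ] w 13.9
tool mm [ 0.1  0.6 -0. ] a deg [ 0.06 -0.   -0.01]
```

```bash
python3 -m creep '[{"dx":0,"dy":0,"dz":-2,"ax":0,"ay":0,"az":0,"jaw":1},{"dx":0,"dy":0,"dz":-4,"ax":0,"ay":0,"az":0,"jaw":1},{"dx":0,"dy":0,"dz":-5,"ax":0,"ay":0,"az":0,"jaw":1},{"dx":0,"dy":0,"dz":-5,"ax":0,"ay":0,"az":0,"jaw":1}]'; python3 -c "
from h import *
togo(446.5,121.7,115,2.6)"
```

```text
clock: 4.92
ee_pos: [0.4444, 0.1213, 0.0269]
tcp_rot: [0.071, -3.136, -0.002]
force: [-0.0, 0.1, -2.5]
grip_width: 0.152
t 4.92 p [444.4 121.3  26.9] x [-0.999 -0.045  0.005] y [-0.045  0.999  0.002] z [-0.005  0.001 -1.   ] F [-0.    0.06 -2.48] w 14.2
tool mm [ -1.7   0.5 -88.1] a deg [ 0.09 -0.3  -0.02]
```

```bash
python3 -m creep '[{"dx":-1,"dy":0,"dz":-6,"ax":0,"ay":-0.3,"az":0,"jaw":1},{"dx":-0.5,"dy":0,"dz":-6,"ax":0,"ay":-0.1,"az":0,"jaw":1},{"dx":-0.5,"dy":0,"dz":-6,"ax":0,"ay":-0.1,"az":0,"jaw":1},{"dx":-0.5,"dy":0,"dz":-6,"ax":0,"ay":-0.1,"az":0,"jaw":1},{"dx":-0.5,"dy":0,"dz":-6,"ax":0,"ay":-0.1,"az":0,"jaw":1},{"dx":-0.5,"dy":0,"dz":-6,"ax":0,"ay":-0.1,"az":0,"jaw":1}]'; python3 - <<'E'
from h import *
togo(446.5,121.7,115,2.6)
im=arm.snapshot("scene");cv2.imwrite("pics/s3.png",cv2.resize(im[110:220,260:370],None,fx=5,fy=5,interpolation=cv2.INTER_CUBIC))
E
```

```text
clock: 5.42
ee_pos: [0.448, 0.1216, 0.0674]
tcp_rot: [-0.071, 3.13, 0.003]
force: [-0.1, 0.0, -2.7]
grip_width: 0.151
t 5.42 p [448.  121.6  67.4] x [-0.999 -0.045 -0.011] y [-0.045  0.999  0.002] z [ 0.011  0.002 -1.   ] F [-0.14  0.02 -2.67] w 14.0
tool mm [  0.9   0.3 -47.6] a deg [ 0.1   0.61 -0.01]
```

View pics/s3.png

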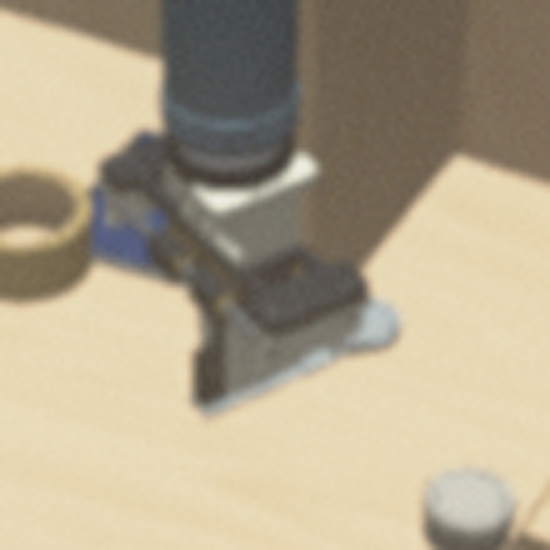

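```bash
python3 -m creep '[{"dx":0.3,"dy":0,"dz":-6,"ax":0,"ay":0.4,"az":0,"jaw":1},{"dx":0,"dy":0,"dz":-6,"ax":0,"ay":0,"az":0,"jaw":1},{"dx":0,"dy":0,"dz":-6,"ax":0,"ay":0,"az":0,"jaw":1},{"dx":0,"dy":0,"dz":-6,"ax":0,"ay":0,"az":0,"jaw":1},{"dx":0,"dy":0,"dz":-6,"ax":0,"ay":0,"az":0,"jaw":1},{"dx":0,"dy":0,"dz":-6,"ax":0,"ay":0,"az":0,"jaw":1},{"dx":0,"dy":0,"dz":-4,"ax":0,"ay":0,"az":0,"jaw":1},{"dx":0,"dy":0,"dz":-2,"ax":0,"ay":0,"az":0,"jaw":1}]'; python3 - <<'E'
from h import *
togo(446.5,121.7,115,2.6)
E
```

```text
clock: 6.13
ee_pos: [0.4479, 0.1215, 0.1148]
tcp_rot: [-0.071, 3.134, 0.003]
force: [0.1, 0.0, -2.0]
grip_width: 0.145
t 6.13 p [447.9 121.5 114.8] x [-0.999 -0.045 -0.007] y [-0.045  0.999  0.002] z [ 0.007  0.002 -1.   ] F [ 0.11  0.01 -1.98] w 13.5
tool mm [ 1.4  0.3 -0.2] a deg [ 0.09  0.38 -0.01]
```

```bash
python3 -m creep '[{"dx":0,"dy":-3,"dz":0,"ax":0,"ay":0.2,"az":0.3,"jaw":1},{"dx":0,"dy":-6,"dz":0,"ax":0,"ay":0,"az":0.7,"jaw":1},{"dx":0,"dy":-9,"dz":0,"ax":0,"ay":0,"az":1,"jaw":1},{"dx":0,"dy":-12,"dz":0,"ax":0,"ay":0,"az":1,"jaw":1},{"dx":0,"dy":-12,"dz":0,"ax":0,"ay":0,"az":1,"jaw":1},{"dx":0,"dy":-12,"dz":0,"ax":0,"ay":0,"az":1,"jaw":1},{"dx":0,"dy":-12,"dz":0,"ax":0,"ay":0,"az":1,"jaw":1},{"dx":0,"dy":-12,"dz":0,"ax":0,"ay":0,"az":1,"jaw":1}]'; python3 - <<'E'
from h import *
togo(448,-161,115,-18.6)
E
```

```text
clock: 6.8
ee_pos: [0.4456, 0.0382, 0.1134]
tcp_rot: [0.134, 3.139, 0.003]
force: [0.9, 0.6, -2.2]
grip_width: 0.153
t 6.8 p [445.6  38.2 113.4] x [-0.996  0.085 -0.   ] y [0.085 0.996 0.002] z [ 0.     0.002 -1.   ] F [ 0.87  0.6  -2.17] w 14.2
tool mm [ -19.4 -198.3   -1.9] a deg [ 1.00e-01 -1.00e-02  1.37e+01]
```

```bash
python3 -m creep '[{"dx":-1,"dy":-12,"dz":0,"ax":0,"ay":0,"az":0.9,"jaw":1},{"dx":-1,"dy":-12,"dz":0,"ax":0,"ay":0,"az":0.9,"jaw":1},{"dx":-1,"dy":-12,"dz":0,"ax":0,"ay":0,"az":0.9,"jaw":1},{"dx":-1,"dy":-12,"dz":0,"ax":0,"ay":0,"az":0.9,"jaw":1},{"dx":-1,"dy":-12,"dz":0,"ax":0,"ay":0,"az":0.9,"jaw":1},{"dx":-1,"dy":-12,"dz":0,"ax":0,"ay":0,"az":0.9,"jaw":1},{"dx":-1,"dy":-12,"dz":0,"ax":0,"ay":0,"az":0.9,"jaw":1},{"dx":-1,"dy":-12,"dz":0,"ax":0,"ay":0,"az":0.9,"jaw":1}]'; python3 - <<'E'
from h import *
togo(448,-161,115,-18.6)
E
```

```text
clock: 7.47
ee_pos: [0.4351, -0.069, 0.1102]
tcp_rot: [-0.36, -3.114, -0.001]
force: [0.9, 0.3, -3.2]
grip_width: 0.151
t 7.47 p [435.1 -69.  110.2] x [-0.974  0.228  0.007] y [0.228 0.974 0.   ] z [-0.006  0.002 -1.   ] F [ 0.88  0.3  -3.18] w 14.0
tool mm [-33.5 -86.6  -5. ] a deg [-0.01 -0.38  5.42]
```

```bash
python3 -m creep '[{"dx":-3,"dy":-12,"dz":-1,"ax":0,"ay":-0.3,"az":0.7,"jaw":1},{"dx":-4,"dy":-12,"dz":-1,"ax":0,"ay":0,"az":0.7,"jaw":1},{"dx":-5,"dy":-12,"dz":-1,"ax":0,"ay":0,"az":0.7,"jaw":1},{"dx":-5,"dy":-11,"dz":-1,"ax":0,"ay":0,"az":0.7,"jaw":1},{"dx":-4,"dy":-9,"dz":-1,"ax":0,"ay":0,"az":0.6,"jaw":1},{"dx":-3,"dy":-6,"dz":0,"ax":0,"ay":0,"az":0.4,"jaw":1},{"dx":-2,"dy":-3,"dz":0,"ax":0,"ay":0,"az":0.2,"jaw":1},{"dx":0,"dy":0,"dz":0,"ax":0,"ay":0,"az":0,"jaw":1}]'; python3 - <<'E'
from h import *
togo(448,-161,115,-18.6)
for n in("scene","top"):
    im=arm.snapshot(n);cv2.imwrite(f"pics/{n}4.png",im)
E
```

```text
clock: 8.13
ee_pos: [0.4398, -0.1493, 0.113]
tcp_rot: [-0.495, -3.096, -0.0]
force: [0.4, 0.6, -3.1]
grip_width: 0.149
t 8.13 p [ 439.8 -149.3  113. ] x [-0.95   0.312  0.006] y [ 0.312  0.95  -0.001] z [-0.006  0.001 -1.   ] F [ 0.41  0.6  -3.09] w 13.9
tool mm [-11.5  -8.6  -2.1] a deg [-0.05 -0.36  0.43]
```

View pics/scene4.png

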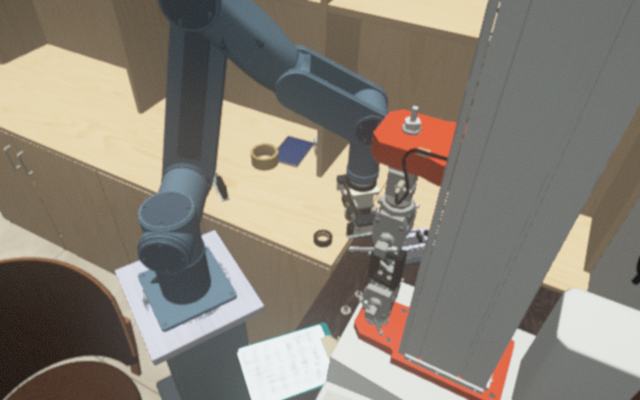

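View pics/top4.png

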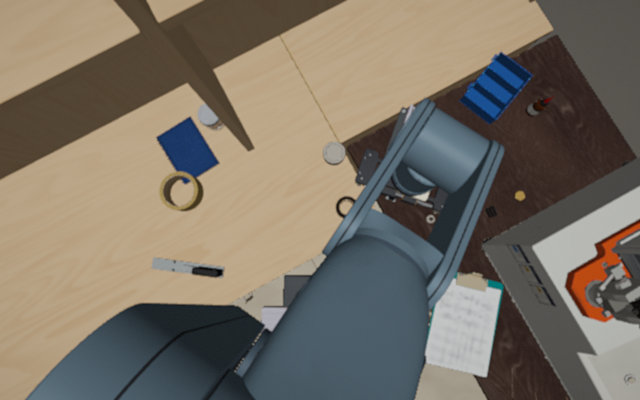

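```bash
python3 -m creep '[{"dx":-2,"dy":-2,"dz":2,"ax":0,"ay":-0.2,"az":0.2,"jaw":1},{"dx":-3,"dy":-3,"dz":4,"ax":0,"ay":-0.2,"az":0.2,"jaw":1},{"dx":-3,"dy":-2,"dz":6,"ax":0,"ay":0,"az":0,"jaw":1},{"dx":-2,"dy":-1,"dz":6,"ax":0,"ay":0,"az":0,"jaw":1},{"dx":0,"dy":0,"dz":6,"ax":0,"ay":0,"az":0,"jaw":1},{"dx":0,"dy":0,"dz":6,"ax":0,"ay":0,"az":0,"jaw":1},{"dx":0,"dy":0,"dz":4,"ax":0,"ay":0,"az":0,"jaw":1},{"dx":0,"dy":0,"dz":2,"ax":0,"ay":0,"az":0,"jaw":1}]'; cat >> h.py <<'E'
O=np.array([588.2,-208.3]);TH=-18.6
def nest(x,z,lat=0):
    a=np.radians(TH);u=np.array([np.cos(a),np.sin(a)]);v=np.array([-u[1],u[0]])
    p=arm.state()["ee_pos"][:2]*1000-O; print("nest x,lat",(p@u).round(2),(p@v).round(2))
    q=O+u*x+v*lat; togo(q[0],q[1],z,TH)
E
python3 -c "
from h import *
nest(-148,60)"
```

```text
clock: 8.9
ee_pos: [0.4468, -0.1572, 0.0726]
tcp_rot: [-0.5, -3.101, -0.001]
force: [-0.7, -0.4, -2.4]
grip_width: 0.146
nest x,lat -150.32 3.32
t 8.9 p [ 446.8 -157.2   72.6] x [-0.949  0.315  0.001] y [0.315 0.949 0.001] z [-0.     0.001 -1.   ] F [-0.68 -0.39 -2.36] w 13.6
tool mm [-2.3 -3.3 12.6] a deg [ 0.03 -0.04  0.27]
```

```bash
python3 -m creep '[{"dx":-1,"dy":-1.5,"dz":1,"ax":0,"ay":0,"az":0.2,"jaw":1},{"dx":-1,"dy":-1.8,"dz":3,"ax":0,"ay":0,"az":0,"jaw":1},{"dx":0,"dy":0,"dz":4,"ax":0,"ay":0,"az":0,"jaw":1},{"dx":0,"dy":0,"dz":2,"ax":0,"ay":0,"az":0,"jaw":1},{"dx":0,"dy":0,"dz":1,"ax":0,"ay":0,"az":0,"jaw":1},{"dx":0,"dy":0,"dz":0,"ax":0,"ay":0,"az":0,"jaw":1}]'; 
python3 -c "
from h import *
nest(-148,54)"
```

```text
clock: 9.4
ee_pos: [0.4474, -0.1611, 0.0597]
tcp_rot: [-0.506, -3.099, -0.002]
force: [-0.2, -0.3, -3.2]
grip_width: 0.15
nest x,lat -148.51 -0.19
t 9.4 p [ 447.4 -161.1   59.7] x [-0.948  0.318  0.002] y [0.318 0.948 0.001] z [-0.001  0.001 -1.   ] F [-0.16 -0.31 -3.16] w 14.0
tool mm [-0.5  0.2  5.7] a deg [ 0.05 -0.1   0.05]
```

```bash
python3 -m creep '[{"dx":0,"dy":0,"dz":1.5,"ax":0,"ay":0,"az":0,"jaw":1},{"dx":0,"dy":0,"dz":1.5,"ax":0,"ay":-0.1,"az":0,"jaw":1},{"dx":0,"dy":0,"dz":1.5,"ax":0,"ay":0,"az":0,"jaw":1},{"dx":0,"dy":0,"dz":1,"ax":0,"ay":0,"az":0,"jaw":1}]'; 
python3 -c "
from h import *
nest(-148,48)"
python3 -m creep '[{"dx":0,"dy":0,"dz":1,"ax":0,"ay":0,"az":0,"jaw":1},{"dx":0,"dy":0,"dz":1,"ax":0,"ay":0,"az":0,"jaw":1}]'; 
python3 -c "
from h import *
nest(-148,48)"
```

```text
clock: 9.73
ee_pos: [0.4478, -0.1614, 0.0544]
tcp_rot: [0.506, 3.099, 0.0]
force: [0.7, 0.2, -2.9]
grip_width: 0.149
nest x,lat -148.01 -0.29
t 9.73 p [ 447.8 -161.4   54.4] x [-0.948  0.318 -0.002] y [0.318 0.948 0.   ] z [ 0.002 -0.    -1.   ] F [ 0.67  0.2  -2.85] w 13.8
tool mm [0.  0.3 6.4] a deg [0.03 0.09 0.05]
clock: 9.9
ee_pos: [0.4479, -0.1614, 0.0523]
tcp_rot: [0.506, 3.099, 0.0]
force: [-0.4, -0.0, -2.0]
grip_width: 0.15
nest x,lat -147.95 -0.27
t 9.9 p [ 447.9 -161.4   52.3] x [-0.948  0.318 -0.002] y [0.318 0.948 0.   ] z [ 0.002 -0.    -1.   ] F [-0.41 -0.02 -1.97] w 13.9
tool mm [0.1 0.3 4.3] a deg [0.02 0.11 0.06]
```

```bash
python3 -m creep '[{"dx":0,"dy":0,"dz":1,"ax":0,"ay":0,"az":0,"jaw":1},{"dx":0,"dy":0,"dz":1,"ax":0,"ay":0,"az":0,"jaw":1}]'; 
python3 -m creep '[{"dx":0,"dy":0,"dz":1,"ax":0,"ay":0,"az":0,"jaw":1},{"dx":0,"dy":0,"dz":1,"ax":0,"ay":0.1,"az":0,"jaw":1}]';
python3 -m creep '[{"dx":0,"dy":0,"dz":0,"ax":0,"ay":0,"az":0,"jaw":1}]'; 
python3 -c "
from h import *
nest(-148,48)"
```

```text
clock: 10.07
ee_pos: [0.4481, -0.1615, 0.0502]
tcp_rot: [0.506, 3.098, -0.0]
force: [-0.2, 0.9, -2.4]
grip_width: 0.152
clock: 10.23
ee_pos: [0.4482, -0.1615, 0.0482]
tcp_rot: [0.506, 3.1, 0.0]
force: [-0.2, 0.3, -1.7]
grip_width: 0.149
clock: 10.32
ee_pos: [0.4483, -0.1616, 0.048]
tcp_rot: [0.506, 3.1, 0.0]
force: [0.8, 0.5, -1.5]
grip_width: 0.149
nest x,lat -147.54 -0.33
t 10.32 p [ 448.3 -161.6   48. ] x [-0.948  0.318 -0.001] y [0.318 0.948 0.   ] z [ 0.001 -0.    -1.   ] F [ 0.8   0.47 -1.5 ] w 13.8
tool mm [0.5 0.3 0. ] a deg [0.01 0.05 0.06]
```

```bash
cat >> h.py <<'E'
def force(n=6):
    a=np.radians(TH);u=np.array([np.cos(a),np.sin(a),0]);v=np.array([-u[1],u[0],0]);F=[]
    for i in range(n):
        F.append(arm.state()["force"]); arm.snapshot("top")
    F=np.array(F);print("F along,lat,z",(F@u).mean().round(2),(F@v).mean().round(2),F[:,2].mean().round(2),"sd",(F@u).std().round(2))
E
python3 -c "
from h import *
force()"
python3 -m creep '[{"dx":-2,"dy":0,"dz":0,"ax":0,"ay":0,"az":0,"jaw":1},{"dx":-3,"dy":0,"dz":0,"ax":0,"ay":0,"az":0,"jaw":1},{"dx":-3,"dy":0,"dz":0,"ax":0,"ay":0,"az":0,"jaw":1},{"dx":-3,"dy":0,"dz":0,"ax":0,"ay":0,"az":0,"jaw":1},{"dx":-2,"dy":0,"dz":0,"ax":0,"ay":0,"az":0,"jaw":1}]'
python3 -c "
from h import *
force();nest(-110,48)"
```

```text
F along,lat,z 0.12 0.35 -1.97 sd 0.38
clock: 11.03
ee_pos: [0.4613, -0.1658, 0.0483]
tcp_rot: [0.506, 3.1, 0.0]
force: [0.3, 0.3, -2.3]
grip_width: 0.151
F along,lat,z -0.0 0.12 -2.26 sd 0.3
nest x,lat -134.5 -0.19
t 11.33 p [ 460.7 -165.6   48.2] x [-0.948  0.318 -0.   ] y [0.318 0.948 0.   ] z [ 0.  0. -1.] F [ 0.22  0.11 -1.86] w 14.2
tool mm [-24.5   0.2   0.2] a deg [0.02 0.01 0.05]
```

```bash

python3 -m creep '[{"dx":-2,"dy":0,"dz":0,"ax":0,"ay":0,"az":0,"jaw":1},{"dx":-2,"dy":0,"dz":0,"ax":0,"ay":0,"az":0,"jaw":1},{"dx":-2,"dy":0,"dz":0,"ax":0,"ay":0,"az":0,"jaw":1},{"dx":-1,"dy":0,"dz":0,"ax":0,"ay":0,"az":0,"jaw":1}]'
python3 -c "
from h import *
force(4);nest(-120,48)"
python3 -m creep '[{"dx":-2,"dy":0,"dz":0,"ax":0,"ay":0,"az":0,"jaw":1},{"dx":-2,"dy":0,"dz":0,"ax":0,"ay":0,"az":0,"jaw":1},{"dx":-2,"dy":0,"dz":0,"ax":0,"ay":0,"az":0,"jaw":1},{"dx":-1,"dy":0,"dz":0,"ax":0,"ay":0,"az":0,"jaw":1}]'
python3 -c "
from h import *
force(4);nest(-110,48)
im=arm.snapshot('top');cv2.imwrite('pics/t5.png',im[80:240,340:520].repeat(3,0).repeat(3,1))"
```

```text
clock: 11.67
ee_pos: [0.4672, -0.1677, 0.0482]
tcp_rot: [-0.506, -3.1, -0.001]
force: [0.2, -0.2, -1.7]
grip_width: 0.15
F along,lat,z -0.11 -0.17 -1.96 sd 0.45
nest x,lat -127.86 -0.05
t 11.87 p [ 467.  -167.6   48.2] x [-0.948  0.318  0.001] y [0.318 0.948 0.001] z [-0.001  0.001 -1.   ] F [-0.08  0.19 -2.13] w 13.7
tool mm [-7.9  0.   0.2] a deg [ 0.03 -0.04  0.05]
clock: 12.2
ee_pos: [0.4737, -0.1697, 0.0481]
tcp_rot: [-0.506, -3.099, -0.001]
force: [0.4, 1.5, -3.3]
grip_width: 0.15
F along,lat,z 0.39 0.61 -2.83 sd 0.26
nest x,lat -121.13 0.08
t 12.4 p [ 473.4 -169.6   48.1] x [-0.948  0.318  0.002] y [0.318 0.948 0.001] z [-0.001  0.001 -1.   ] F [-0.56 -0.07 -1.58] w 13.6
tool mm [-11.1  -0.1   0.1] a deg [ 0.04 -0.09  0.05]
```

View pics/t5.png

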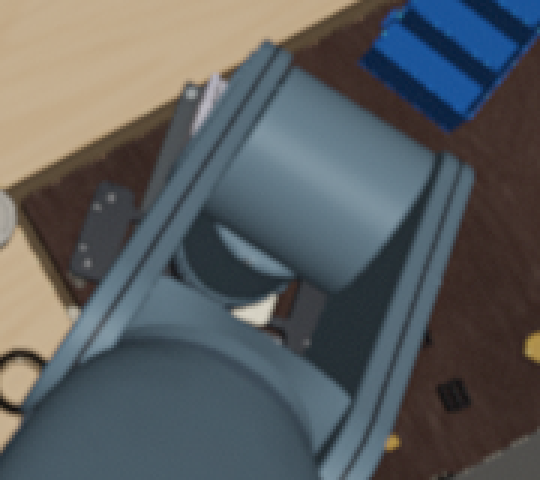

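```bash

for i in 1; do python3 -m creep '[{"dx":-1.5,"dy":0,"dz":0,"ax":0,"ay":-0.1,"az":0,"jaw":1},{"dx":-1.5,"dy":0,"dz":0,"ax":0,"ay":0,"az":0,"jaw":1}]' >/dev/null
python3 -c "
from h import *
force(4);nest(-110,48)"
python3 -m creep '[{"dx":-1.5,"dy":0,"dz":0,"ax":0,"ay":0,"az":0,"jaw":1},{"dx":-1.5,"dy":0,"dz":0,"ax":0,"ay":0,"az":0,"jaw":1}]' >/dev/null
python3 -c "
from h import *
force(4);nest(-110,48)"
done
```

```text
F along,lat,z -0.14 -0.55 -2.08 sd 0.09
nest x,lat -118.33 0.11
t 12.82 p [ 476.1 -170.4   48. ] x [-0.948  0.318  0.   ] y [0.318 0.948 0.001] z [ 0.     0.001 -1.   ] F [ 0.24  1.31 -1.14] w 13.7
tool mm [-8.3 -0.1  0. ] a deg [ 0.04 -0.01  0.05]
F along,lat,z -0.42 0.46 -1.79 sd 0.39
nest x,lat -115.5 0.18
t 13.18 p [ 478.8 -171.3   48. ] x [-0.948  0.318  0.001] y [0.318 0.948 0.001] z [-0.     0.001 -1.   ] F [-0.11 -0.67 -1.85] w 13.9
tool mm [-5.5 -0.2 -0. ] a deg [ 0.05 -0.03  0.05]
```

```bash

python3 -m creep '[{"dx":-1,"dy":0,"dz":0,"ax":0,"ay":0,"az":0,"jaw":1},{"dx":-1,"dy":0,"dz":0,"ax":0,"ay":0,"az":0,"jaw":1}]' >/dev/null
python3 -c "
from h import *
force(4);nest(-110,48)"
python3 -m creep '[{"dx":-1,"dy":0,"dz":0,"ax":0,"ay":0,"az":0,"jaw":1},{"dx":-1,"dy":0,"dz":0,"ax":0,"ay":0,"az":0,"jaw":1}]' >/dev/null
python3 -c "
from h import *
force(4);nest(-110,48)"
python3 -m creep '[{"dx":-1,"dy":0,"dz":0,"ax":0,"ay":0,"az":0,"jaw":1},{"dx":-1,"dy":0,"dz":0,"ax":0,"ay":0,"az":0,"jaw":1}]' >/dev/null
python3 -c "
from h import *
force(4);nest(-100,48)"
```

```text
F along,lat,z 0.21 0.72 -1.82 sd 0.29
nest x,lat -113.6 0.2
t 13.55 p [ 480.6 -171.9   47.9] x [-0.948  0.318  0.001] y [0.318 0.948 0.001] z [-0.     0.001 -1.   ] F [-0.01  0.82 -1.71] w 13.9
tool mm [-3.6 -0.2 -0.1] a deg [ 0.05 -0.04  0.05]
F along,lat,z -0.32 0.02 -1.91 sd 0.33
nest x,lat -111.7 0.24
t 13.92 p [ 482.4 -172.4   47.9] x [-0.948  0.318  0.001] y [0.318 0.948 0.001] z [-0.001  0.001 -1.   ] F [ 0.61  0.36 -1.54] w 13.6
tool mm [-1.7 -0.2 -0.1] a deg [ 0.05 -0.05  0.05]
F along,lat,z -0.13 -0.38 -1.69 sd 0.57
nest x,lat -109.75 0.25
t 14.28 p [ 484.3 -173.1   47.9] x [-0.948  0.318  0.001] y [0.318 0.948 0.001] z [-0.001  0.001 -1.   ] F [ 0.34 -0.49 -2.12] w 13.6
tool mm [-9.8 -0.3 -0.1] a deg [ 0.05 -0.06  0.05]
```

```bash

python3 -m creep '[{"dx":-1,"dy":-0.2,"dz":0,"ax":0,"ay":0,"az":0,"jaw":1},{"dx":-1,"dy":0,"dz":0,"ax":0,"ay":0,"az":0,"jaw":1}]' >/dev/null
python3 -c "
from h import *
force(4);nest(-110,48)"
python3 -m creep '[{"dx":-1,"dy":0,"dz":0,"ax":0,"ay":0,"az":0,"jaw":1},{"dx":-1,"dy":0,"dz":0,"ax":0,"ay":0,"az":0,"jaw":1}]' >/dev/null
python3 -c "
from h import *
force(4);nest(-110,48)"
python3 -m creep '[{"dx":-1,"dy":0,"dz":0,"ax":0,"ay":0,"az":0,"jaw":1}]' >/dev/null
python3 -c "
from h import *
force(4);nest(-100,48)"
```

```text
F along,lat,z 0.15 -0.09 -2.08 sd 0.59
nest x,lat -107.82 0.08
t 14.65 p [ 486.  -173.8   47.8] x [-0.948  0.318  0.001] y [0.318 0.948 0.001] z [-0.001  0.001 -1.   ] F [ 0.88  1.1  -2.12] w 14.0
tool mm [ 2.2 -0.1 -0.2] a deg [ 0.05 -0.07  0.05]
F along,lat,z -0.28 0.15 -1.93 sd 0.68
nest x,lat -105.9 0.13
t 15.02 p [ 487.9 -174.4   47.8] x [-0.948  0.318  0.001] y [0.318 0.948 0.001] z [-0.001  0.001 -1.   ] F [ 0.18 -0.35 -1.5 ] w 14.1
tool mm [ 4.1 -0.1 -0.2] a deg [ 0.05 -0.08  0.06]
F along,lat,z -0.08 0.53 -2.12 sd 0.67
nest x,lat -104.79 0.13
t 15.3 p [ 488.9 -174.8   47.8] x [-0.948  0.318  0.001] y [0.318 0.948 0.001] z [-0.001  0.001 -1.   ] F [-0.96  0.36 -2.16] w 13.9
tool mm [-4.8 -0.1 -0.2] a deg [ 0.05 -0.06  0.06]
```

```bash

for k in 1; do
python3 -m creep '[{"dx":-1,"dy":-0.1,"dz":0,"ax":0,"ay":0,"az":0,"jaw":1}]' >/dev/null
python3 -c "
from h import *
force(5);nest(-100,48)" | head -2
python3 -m creep '[{"dx":-1,"dy":0,"dz":0,"ax":0,"ay":0,"az":0,"jaw":1}]' >/dev/null
python3 -c "
from h import *
force(5);nest(-100,48)" | head -2
python3 -m creep '[{"dx":-1,"dy":0,"dz":0,"ax":0,"ay":0,"az":0,"jaw":1}]' >/dev/null
python3 -c "
from h import *
force(5);nest(-100,48)"; done
```

```text
F along,lat,z -0.16 0.13 -2.32 sd 0.46
nest x,lat -103.67 0.01
F along,lat,z 0.07 0.09 -2.01 sd 0.42
nest x,lat -102.6 -0.03
F along,lat,z 0.13 0.32 -2.13 sd 0.24
nest x,lat -101.51 -0.01
t 16.3 p [ 492.  -175.9   47.8] x [-0.948  0.318  0.001] y [0.318 0.948 0.001] z [-0.     0.001 -1.   ] F [ 0.17  0.2  -2.64] w 13.9
tool mm [-1.5  0.  -0.2] a deg [ 0.05 -0.04  0.06]
```

```bash

python3 -m creep '[{"dx":-1,"dy":0,"dz":0,"ax":0,"ay":0,"az":0,"jaw":1}]' >/dev/null
python3 -c "
from h import *
force(6);nest(-100,48)" | head -2
python3 -m creep '[{"dx":-1,"dy":0,"dz":0,"ax":0,"ay":0,"az":0,"jaw":1}]' >/dev/null
python3 -c "
from h import *
force(6);nest(-100,48)" | head -2
```

```text
F along,lat,z -0.32 -0.21 -2.36 sd 0.39
nest x,lat -100.41 -0.05
F along,lat,z -0.17 -0.06 -1.96 sd 0.36
nest x,lat -99.36 -0.05
```

```bash

python3 -m creep '[{"dx":-1,"dy":0,"dz":0,"ax":0,"ay":0,"az":0,"jaw":1}]' >/dev/null
python3 -c "
from h import *
force(6);nest(-100,48)" | head -2
python3 -m creep '[{"dx":-1,"dy":0,"dz":0,"ax":0,"ay":0,"az":0,"jaw":1}]' >/dev/null
python3 -c "
from h import *
force(6);nest(-100,48)" | head -2
```

```text
F along,lat,z -0.39 0.0 -2.24 sd 0.39
nest x,lat -98.28 -0.07
F along,lat,z -2.26 -0.37 -1.41 sd 0.81
nest x,lat -97.65 0.01
```

```bash

python3 -m creep '[{"dx":-0.7,"dy":0,"dz":0,"ax":0,"ay":0,"az":0,"jaw":1}]' >/dev/null
python3 -c "
from h import *
force(8);nest(-100,48)"
```

```text
F along,lat,z -4.41 -0.34 0.59 sd 0.53
nest x,lat -97.36 0.05
t 18.32 p [ 495.9 -177.2   47.7] x [-0.948  0.318  0.002] y [0.318 0.948 0.001] z [-0.001  0.001 -1.   ] F [-4.75  0.92 -0.21] w 13.8
tool mm [ 2.6 -0.  -0.3] a deg [ 0.06 -0.1   0.06]
```

```bash

python3 -m creep '[{"dx":0.3,"dy":0,"dz":0,"ax":0,"ay":0,"az":0,"jaw":1},{"dx":0.3,"dy":0,"dz":0,"ax":0,"ay":0,"az":0,"jaw":1}]'
python3 -c "
from h import *
force(6);nest(-100,48)"
```

```text
clock: 18.48
ee_pos: [0.4959, -0.1772, 0.0477]
tcp_rot: [-0.506, -3.1, -0.002]
force: [-2.8, 0.3, -2.5]
grip_width: 0.15
F along,lat,z -2.78 -0.22 -1.88 sd 0.36
nest x,lat -97.45 0.01
t 18.78 p [ 495.8 -177.2   47.7] x [-0.948  0.318  0.001] y [0.318 0.948 0.001] z [-0.     0.001 -1.   ] F [-1.33 -0.13 -1.88] w 13.5
tool mm [ 2.6 -0.  -0.3] a deg [ 0.05 -0.04  0.05]
```

```bash

python3 -m creep '[{"dx":0.3,"dy":0,"dz":0,"ax":0,"ay":0,"az":0,"jaw":1},{"dx":0.3,"dy":0,"dz":0,"ax":0,"ay":0,"az":0,"jaw":1}]'
python3 -c "
from h import *
force(6);nest(-100,48)"
python3 -m creep '[{"dx":0.3,"dy":0,"dz":0,"ax":0,"ay":0,"az":0,"jaw":1},{"dx":0.3,"dy":0,"dz":0,"ax":0,"ay":0,"az":0,"jaw":1}]'
python3 -c "
from h import *
force(6);nest(-100,48)"
```

```text
clock: 18.95
ee_pos: [0.4957, -0.1772, 0.0477]
tcp_rot: [0.506, 3.1, 0.001]
force: [-1.9, -0.3, -2.6]
grip_width: 0.148
F along,lat,z -1.44 -0.09 -2.43 sd 0.57
nest x,lat -97.67 -0.01
t 19.25 p [ 495.6 -177.2   47.8] x [-0.948  0.318  0.   ] y [0.318 0.948 0.001] z [ 0.     0.001 -1.   ] F [-1.86  0.92 -2.12] w 14.0
tool mm [ 2.3  0.  -0.2] a deg [ 0.05 -0.    0.05]
clock: 19.42
ee_pos: [0.4955, -0.1772, 0.0478]
tcp_rot: [0.506, 3.099, 0.001]
force: [-0.6, 0.9, -2.3]
grip_width: 0.147
F along,lat,z -0.57 0.39 -2.33 sd 0.34
nest x,lat -97.81 -0.09
t 19.72 p [ 495.5 -177.2   47.9] x [-0.948  0.318 -0.001] y [0.318 0.948 0.001] z [ 0.001  0.    -1.   ] F [-0.79 -0.14 -2.05] w 14.2
tool mm [ 2.2  0.1 -0.1] a deg [0.04 0.05 0.05]
```

```bash

python3 -m creep '[{"dx":0.5,"dy":0,"dz":0,"ax":0,"ay":0,"az":0,"jaw":1},{"dx":0.7,"dy":0,"dz":0,"ax":0,"ay":0,"az":0,"jaw":1},{"dx":1,"dy":0,"dz":0,"ax":0,"ay":0,"az":0,"jaw":1},{"dx":1.5,"dy":0,"dz":0,"ax":0,"ay":0,"az":0,"jaw":1},{"dx":2,"dy":0,"dz":0,"ax":0,"ay":0,"az":0,"jaw":1},{"dx":3,"dy":0,"dz":0,"ax":0,"ay":0,"az":0,"jaw":1},{"dx":4,"dy":0,"dz":0,"ax":0,"ay":0,"az":0,"jaw":1},{"dx":4,"dy":0,"dz":0,"ax":0,"ay":0,"az":0,"jaw":1}]'
python3 -c "
from h import *
force(4);nest(-195,48)"
```

```text
clock: 20.38
ee_pos: [0.4801, -0.1724, 0.0484]
tcp_rot: [0.506, 3.096, -0.001]
force: [0.2, 0.1, -2.1]
grip_width: 0.149
F along,lat,z -0.48 0.44 -2.3 sd 0.77
nest x,lat -113.57 -0.48
t 20.58 p [ 480.4 -172.5   48.5] x [-0.948  0.318 -0.005] y [0.318 0.948 0.   ] z [ 0.004 -0.001 -1.   ] F [-0.33  0.16 -1.63] w 13.8
tool mm [81.4  0.5  0.2] a deg [0.   0.27 0.04]
```

```bash

python3 -m creep '[{"dx":3,"dy":0.2,"dz":0.5,"ax":0,"ay":0.3,"az":0,"jaw":1},{"dx":5,"dy":0,"dz":0.3,"ax":0,"ay":0.1,"az":0,"jaw":1},{"dx":6,"dy":0,"dz":0,"ax":0,"ay":0,"az":0,"jaw":1},{"dx":6,"dy":0,"dz":0,"ax":0,"ay":0,"az":0,"jaw":1},{"dx":6,"dy":0,"dz":0,"ax":0,"ay":0,"az":0,"jaw":1},{"dx":6,"dy":0,"dz":0,"ax":0,"ay":0,"az":0,"jaw":1}]'
python3 -c "
from h import *
force(2);nest(-195,48)"
```

```text
clock: 21.08
ee_pos: [0.4487, -0.1619, 0.0477]
tcp_rot: [-0.506, -3.099, -0.0]
force: [0.2, 0.2, -1.7]
grip_width: 0.146
F along,lat,z -0.98 0.42 -1.97 sd 1.07
nest x,lat -147.87 -0.27
t 21.18 p [ 448.  -161.4   47.6] x [-0.948  0.318  0.003] y [0.318 0.948 0.   ] z [-0.003  0.001 -1.   ] F [ 0.42 -0.21 -2.13] w 13.5
tool mm [47.1  0.3 -0.2] a deg [ 0.   -0.17  0.05]
```

```bash

python3 -m creep '[{"dx":6,"dy":0.2,"dz":0,"ax":0,"ay":-0.1,"az":0,"jaw":1},{"dx":8,"dy":0,"dz":0,"ax":0,"ay":0,"az":0,"jaw":1},{"dx":8,"dy":0,"dz":0,"ax":0,"ay":0,"az":0,"jaw":1},{"dx":8,"dy":0,"dz":0,"ax":0,"ay":0,"az":0,"jaw":1},{"dx":8,"dy":0,"dz":0,"ax":0,"ay":0,"az":0,"jaw":1},{"dx":8,"dy":0,"dz":0,"ax":0,"ay":0,"az":0,"jaw":1},{"dx":5,"dy":0,"dz":0,"ax":0,"ay":0,"az":0,"jaw":1}]'
python3 - <<'E'
from h import *
nest(-195,48)
im=arm.snapshot('top');cv2.imwrite('pics/t6.png',im[80:260,320:540].repeat(3,0).repeat(3,1))
im=cv2.imread("pics/top0.png")
for n,p,z in [("tape",(346.5,207),.019),("pot",(333.5,153),.032),("eye1",(431,219),.01),("eye2",(441.5,243),.01),("cornerdark",(350,142),0),("edge",(383,222),0),("woodfront",(350,232),0),("br",(457,203),0),("blk",(477,192),0)]: print(n,onz("top",p,z).round(3))
E
```

```text
clock: 21.77
ee_pos: [0.3956, -0.1437, 0.0479]
tcp_rot: [0.506, 3.1, -0.001]
force: [-0.4, 0.1, -1.5]
grip_width: 0.148
nest x,lat -203.15 -0.2
t 21.77 p [ 395.6 -143.7   47.9] x [-0.948  0.318 -0.001] y [ 0.318  0.948 -0.   ] z [ 0.    -0.001 -1.   ] F [-0.36  0.12 -1.45] w 13.7
tool mm [-8.2  0.2 -0.1] a deg [-0.02  0.04  0.06]
tape [ 0.403 -0.045  0.019]
pot [ 0.537 -0.009  0.032]
eye1 [ 0.379 -0.258  0.01 ]
eye2 [ 0.32  -0.284  0.01 ]
cornerdark [ 0.574 -0.051  0.   ]
edge [ 0.369 -0.139  0.   ]
woodfront [ 0.341 -0.056  0.   ]
br [ 0.423 -0.326  0.   ]
blk [ 0.452 -0.377  0.   ]
```

View pics/t6.png

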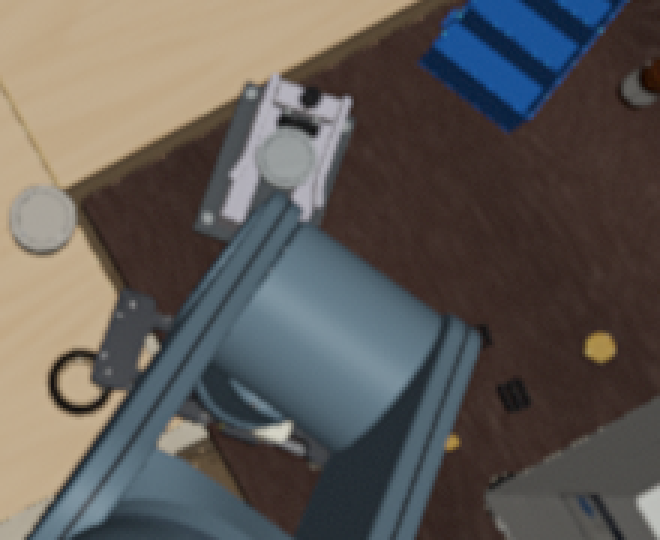

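```bash

python3 -m creep '[{"dx":0,"dy":0,"dz":-6,"ax":0,"ay":0,"az":0,"jaw":1},{"dx":0,"dy":0,"dz":-12,"ax":0,"ay":0,"az":0,"jaw":1},{"dx":0,"dy":5,"dz":-15,"ax":0,"ay":0,"az":0,"jaw":1},{"dx":0,"dy":12,"dz":-15,"ax":0,"ay":0,"az":0,"jaw":1},{"dx":0,"dy":20,"dz":-10,"ax":0,"ay":0,"az":-1,"jaw":1},{"dx":0,"dy":22,"dz":-4,"ax":0,"ay":0,"az":-1,"jaw":1},{"dx":0,"dy":22,"dz":0,"ax":0,"ay":0,"az":-1,"jaw":1},{"dx":0,"dy":22,"dz":0,"ax":0,"ay":0,"az":-1,"jaw":1}]'
python3 -c "
from h import *
togo(430,130,110,-10)"
```

```text
clock: 22.48
ee_pos: [0.4286, -0.0463, 0.117]
tcp_rot: [0.406, 3.109, -0.004]
force: [0.2, 0.8, -2.5]
grip_width: 0.15
t 22.48 p [428.6 -46.3 117. ] x [-0.966  0.257 -0.006] y [ 0.257  0.966 -0.002] z [ 0.006 -0.003 -1.   ] F [ 0.19  0.75 -2.5 ] w 14.0
tool mm [ 43.9 170.8   6.4] a deg [-0.11  0.35 -4.88]
```

```bash

python3 -m creep '[{"dx":5,"dy":22,"dz":0,"ax":0,"ay":0.3,"az":-1,"jaw":1},{"dx":5,"dy":22,"dz":0,"ax":0,"ay":0,"az":-1,"jaw":1},{"dx":5,"dy":22,"dz":0,"ax":0,"ay":0,"az":-1,"jaw":1},{"dx":5,"dy":22,"dz":0,"ax":0,"ay":0,"az":-1,"jaw":1},{"dx":5,"dy":22,"dz":0,"ax":0,"ay":0,"az":-0.5,"jaw":1},{"dx":4,"dy":20,"dz":0,"ax":0,"ay":0,"az":0,"jaw":1},{"dx":2,"dy":12,"dz":0,"ax":0,"ay":0,"az":0,"jaw":1},{"dx":0,"dy":5,"dz":0,"ax":0,"ay":0,"az":0,"jaw":1}]'
python3 -c "
from h import *
togo(430,130,20,-10)"
```

```text
clock: 23.15
ee_pos: [0.4342, 0.1135, 0.1222]
tcp_rot: [0.272, 3.118, -0.002]
force: [0.2, 0.8, -2.1]
grip_width: 0.148
t 23.15 p [434.2 113.5 122.2] x [-0.985  0.173 -0.011] y [ 0.173  0.985 -0.   ] z [ 0.011 -0.002 -1.   ] F [ 0.16  0.82 -2.13] w 13.8
tool mm [  8.1  15.6 102.1] a deg [-0.01  0.65  0.03]
```

```bash
python3 - <<'E'
from h import *
im=arm.snapshot('top');cv2.imwrite('pics/top7.png',im)
cv2.imwrite('pics/t7.png',cv2.resize(im[95:175,375:455],None,fx=7,fy=7,interpolation=cv2.INTER_CUBIC))
E
```

```text
(no output)
```

View pics/t7.png

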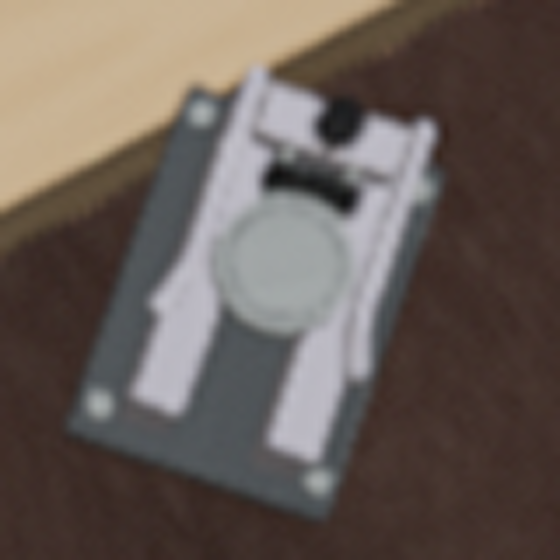

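View pics/top7.png

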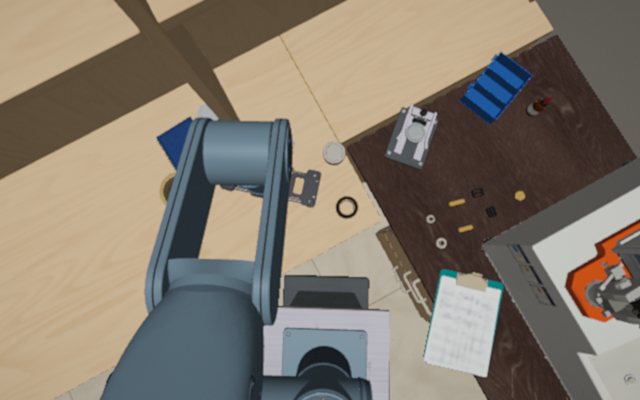

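```bash
python3 - <<'E'
from h import *
im=cv2.imread('pics/top7.png');x0,y0=400,118
g=cv2.resize(im[y0:150,x0:432],None,fx=8,fy=8,interpolation=cv2.INTER_CUBIC).astype(int)
# disc slightly greenish grey: G>=R, bright
f=(g[:,:,1]-g[:,:,0]>-2)&(g.sum(2)>330)
m=cv2.morphologyEx(f.astype(np.uint8),cv2.MORPH_OPEN,cv2.getStructuringElement(2,(41,41)))
cs,_=cv2.findContours(m,0,1);c=max(cs,key=cv2.contourArea);el=cv2.fitEllipse(cv2.convexHull(c));print(el)
p=((el[0][0]+.5)/8-.5+x0,(el[0][1]+.5)/8-.5+y0);w=onz("top",p,.049)
a=np.radians(TH);u=np.array([np.cos(a),np.sin(a)]);v=np.array([-u[1],u[0]]);d=w[:2]*1000-O
print(p,w,"nest",d@u,d@v)
V=im.astype(np.float32).sum(2)/3
for x in np.arange(24,50,1.):
    q=O+u*x;pp=proj("top",[q[0]/1000,q[1]/1000,.053]);print(int(x),int(cv2.getRectSubPix(V,(1,1),tuple(map(float,pp)))[0,0]),end=' ')
E
```

```text
((133.0257110595703, 121.74549102783203), (122.40926361083984, 129.33876037597656), 135.5853729248047)
(416.1907138824463, 132.780686378479) [ 0.58922265 -0.2114147   0.049     ] nest 1.9626978214540574 -2.6258302646712885
24 146 25 136 26 124 27 103 28 80 29 59 30 46 31 34 32 31 33 34 34 38 35 46 36 56 37 66 38 72 39 79 40 87 41 96 42 104 43 109 44 111 45 112 46 100 47 85 48 68 49 53
```

```bash

python3 -m creep '[{"dx":3,"dy":5,"dz":8,"ax":0,"ay":0.3,"az":0,"jaw":1},{"dx":3,"dy":5,"dz":14,"ax":0,"ay":0.3,"az":0,"jaw":1},{"dx":2,"dy":4,"dz":15,"ax":0,"ay":0,"az":0,"jaw":1},{"dx":0,"dy":0,"dz":15,"ax":0,"ay":0,"az":0,"jaw":1},{"dx":0,"dy":0,"dz":14,"ax":0,"ay":0,"az":0,"jaw":1},{"dx":0,"dy":0,"dz":10,"ax":0,"ay":0,"az":0,"jaw":1},{"dx":0,"dy":0,"dz":6,"ax":0,"ay":0,"az":0,"jaw":1},{"dx":0,"dy":0,"dz":2,"ax":0,"ay":0,"az":0,"jaw":1}]'
python3 -c "
from h import *
togo(430,130,11.5,-10)"
```

```text
clock: 23.87
ee_pos: [0.4318, 0.1257, 0.0341]
tcp_rot: [0.28, 3.125, -0.001]
force: [-0.1, -0.1, -1.6]
grip_width: 0.148
t 23.87 p [431.8 125.7  34.1] x [-0.984  0.178 -0.004] y [ 0.178  0.984 -0.   ] z [ 0.004 -0.001 -1.   ] F [-0.07 -0.07 -1.63] w 13.8
tool mm [ 2.6  3.9 22.6] a deg [-0.02  0.24 -0.24]
```

```bash

python3 -m creep '[{"dx":0,"dy":0,"dz":5,"ax":0,"ay":0.2,"az":0,"jaw":1},{"dx":0,"dy":0,"dz":6,"ax":0,"ay":0,"az":0,"jaw":1},{"dx":0,"dy":0,"dz":5,"ax":0,"ay":0,"az":0,"jaw":1},{"dx":0,"dy":0,"dz":2,"ax":0,"ay":0,"az":0,"jaw":1},{"dx":0,"dy":0,"dz":1,"ax":0,"ay":0,"az":0,"jaw":1}]'
python3 -c "
from h import *
togo(430,130,11.5,-10)"
```

```text
clock: 24.28
ee_pos: [0.4332, 0.1246, 0.0139]
tcp_rot: [0.284, 3.127, -0.001]
force: [0.6, -0.7, -1.9]
grip_width: 0.15
t 24.28 p [433.2 124.6  13.9] x [-0.984  0.18  -0.002] y [ 0.18   0.984 -0.   ] z [ 0.002 -0.001 -1.   ] F [ 0.6  -0.67 -1.94] w 14.0
tool mm [4.1 4.8 2.3] a deg [-0.01  0.1  -0.36]
```

```bash

python3 -m creep '[{"dx":0,"dy":0,"dz":1,"ax":0,"ay":0.1,"az":0,"jaw":1},{"dx":0,"dy":0,"dz":1,"ax":0,"ay":0,"az":0,"jaw":1},{"dx":0,"dy":0,"dz":0,"ax":0,"ay":0,"az":0,"jaw":1}]'
python3 -c "
from h import *
force(3);togo(430,130,11.5,-10)"
```

```text
clock: 24.53
ee_pos: [0.4335, 0.1247, 0.0119]
tcp_rot: [0.283, 3.128, -0.0]
force: [-0.8, 0.3, -2.3]
grip_width: 0.147
F along,lat,z -0.27 0.01 -2.35 sd 0.47
t 24.68 p [433.7 124.7  12.1] x [-0.984  0.18  -0.001] y [0.18  0.984 0.   ] z [ 0.001 -0.    -1.   ] F [ 0.2   1.13 -1.78] w 13.7
tool mm [4.6 4.6 0.6] a deg [ 0.    0.05 -0.35]
```

```bash

python3 -m creep '[{"dx":0,"dy":0,"dz":0.7,"ax":0,"ay":0,"az":0,"jaw":1},{"dx":0,"dy":0,"dz":0.5,"ax":0,"ay":0,"az":0,"jaw":1}]'
python3 -c "
from h import *
force(4);togo(430,130,11.5,-10)"
```

```text
clock: 24.85
ee_pos: [0.4339, 0.1247, 0.0115]
tcp_rot: [0.283, 3.127, -0.0]
force: [-3.0, -0.6, 6.4]
grip_width: 0.148
F along,lat,z -1.49 -0.84 4.57 sd 0.69
t 25.05 p [433.9 124.7  11.5] x [-0.984  0.18  -0.002] y [0.18  0.984 0.   ] z [ 0.002 -0.    -1.   ] F [-1.73 -0.45  5.3 ] w 13.9
tool mm [ 4.8  4.5 -0.1] a deg [ 0.01  0.1  -0.34]
```

Seated. Open slowly, then retreat.

```bash

python3 -m creep '[{"dx":0,"dy":0,"dz":-0.3,"ax":0,"ay":0,"az":0,"jaw":0.8},{"dx":0,"dy":0,"dz":0,"ax":0,"ay":0,"az":0,"jaw":0.7},{"dx":0,"dy":0,"dz":0,"ax":0,"ay":0,"az":0,"jaw":0.5},{"dx":0,"dy":0,"dz":0,"ax":0,"ay":0,"az":0,"jaw":0.3},{"dx":0,"dy":0,"dz":0,"ax":0,"ay":0,"az":0,"jaw":0.3},{"dx":0,"dy":0,"dz":0,"ax":0,"ay":0,"az":0,"jaw":0.3},{"dx":0,"dy":0,"dz":0,"ax":0,"ay":0,"az":0,"jaw":0.3}]'
python3 -c "
from h import *
force(1);togo(430,130,11.5,-10)"
```

```text
clock: 25.63
ee_pos: [0.4353, 0.1248, 0.0118]
tcp_rot: [0.283, 3.124, 0.001]
force: [0.0, -0.3, 0.3]
grip_width: 0.58
F along,lat,z 0.11 -0.28 0.29 sd 0.0
t 25.68 p [435.2 124.8  11.8] x [-0.984  0.18  -0.004] y [0.18  0.984 0.001] z [ 0.004  0.    -1.   ] F [ 0.26 -0.4   0.26] w 58.0
tool mm [6.1 4.2 0.3] a deg [ 0.05  0.24 -0.35]
```

```bash

python3 -m creep '[{"dx":0,"dy":0,"dz":-5,"ax":0,"ay":0,"az":0,"jaw":0.3},{"dx":0,"dy":0,"dz":-8,"ax":0,"ay":0,"az":0,"jaw":0.3},{"dx":0,"dy":0,"dz":-12,"ax":0,"ay":0,"az":0,"jaw":0.3},{"dx":0,"dy":0,"dz":-20,"ax":0,"ay":0,"az":0,"jaw":0.3},{"dx":0,"dy":0,"dz":-25,"ax":0,"ay":0,"az":0,"jaw":0.3},{"dx":0,"dy":0,"dz":-25,"ax":0,"ay":0,"az":0,"jaw":0.3},{"dx":0,"dy":15,"dz":-20,"ax":0,"ay":0,"az":0,"jaw":0.3},{"dx":0,"dy":15,"dz":-10,"ax":0,"ay":0,"az":0,"jaw":0.3}]'
python3 -m creep '[{"dx":10,"dy":25,"dz":0,"ax":0,"ay":0,"az":0,"jaw":0.3},{"dx":10,"dy":25,"dz":0,"ax":0,"ay":0,"az":0,"jaw":0.3},{"dx":10,"dy":25,"dz":0,"ax":0,"ay":0,"az":0,"jaw":0.3},{"dx":10,"dy":25,"dz":0,"ax":0,"ay":0,"az":0,"jaw":0.3},{"dx":10,"dy":25,"dz":0,"ax":0,"ay":0,"az":0,"jaw":0.3},{"dx":10,"dy":20,"dz":0,"ax":0,"ay":0,"az":0,"jaw":0.3},{"dx":5,"dy":10,"dz":0,"ax":0,"ay":0,"az":0,"jaw":0.3},{"dx":0,"dy":0,"dz":0,"ax":0,"ay":0,"az":0,"jaw":0.3}]'
python3 - <<'E'
from h import *
st()
for n in("scene","top"):
    im=arm.snapshot(n);cv2.imwrite(f"pics/{n}8.png",im)
im=cv2.imread('pics/top8.png');cv2.imwrite('pics/c8.png',np.hstack([cv2.resize(im[120:220,250:350],None,fx=4,fy=4,interpolation=2),cv2.resize(im[85:185,365:465],None,fx=4,fy=4,interpolation=2)]))
E
```

```text
clock: 26.35
ee_pos: [0.4371, 0.153, 0.1436]
tcp_rot: [-0.288, -3.126, 0.002]
force: [-0.4, -0.5, -0.1]
grip_width: 0.701
clock: 27.02
ee_pos: [0.4039, 0.3271, 0.1562]
tcp_rot: [0.289, 3.114, 0.009]
force: [-0.4, -0.8, 0.6]
grip_width: 0.7
t 27.02 p [403.9 327.1 156.2] x [-0.983  0.184 -0.014] y [0.184 0.983 0.007] z [ 0.015  0.005 -1.   ] F [-0.4  -0.82  0.57] w 65.1
```

View pics/c8.png

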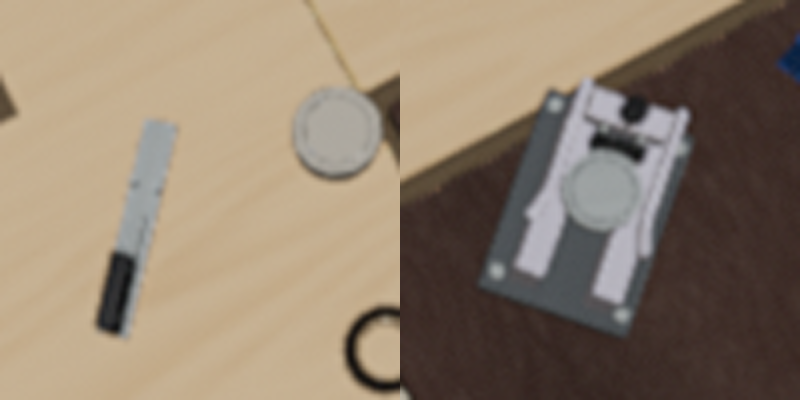

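View pics/scene8.png

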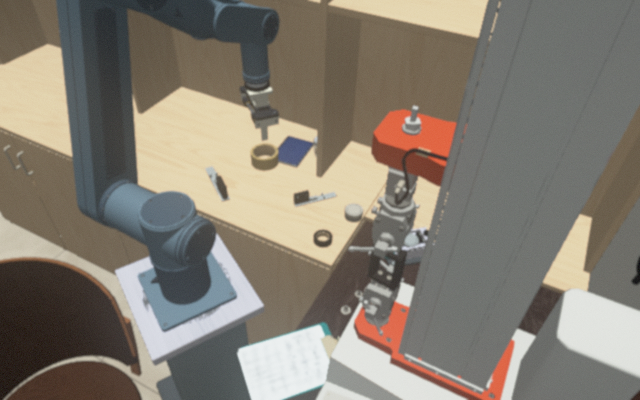

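```bash
python3 -c "
from cell import arm
print(arm.sign_off(), arm.state()['clock'])"
```

```text
the job is handed in; nothing more can be done
the job is handed in; nothing more can be done
```

I handed the job in at about 27 s. The disc is in the nest against the backstop, and the paddle stands back on the table with the gripper clear. The hand-in gives no verdict.

**What I did:** I gripped the smaller paddle and carried the disc level to a height of about 0.11 m. I lowered it onto the rails and pushed it in by feel.

**Contact and release:**
- The buffer gave about 2.3 N at first touch, and I pushed to a peak of about 4.4 N, against a limit of 15 N.
- At that peak the vertical force on the wrist also rose by about 2.5 N, which I put down to friction at the pins. It went away when I backed off.
- I backed off in 0.3 mm steps until the force had nearly gone, then drew the blade straight out.

**Last checks:**
- **Disc:** in the top picture it lies between the guide walls. I measured its centre about 2 mm into the nest and about 2.6 mm off my estimate of the centre line (limit 5 mm). The nest calibration is only good to 1–2 mm.
- **Gap to the buffer:** the disc edge came out at about 27 mm and the buffer face at about 26.7 mm. The feel of the push put the disc 1 mm deeper. A gap under 2 mm cannot be seen directly in the picture, so this rests mainly on the force trace.
- **Paddle:** it stands flat at about (0.435, 0.125), more than 350 mm from the nest.
- **Bystanders:** I saw no sign in the pictures that any had moved, but I did not measure them again.
- **Blind stretch:** the arm hid the nest from both cameras during the set-down and the push, so those steps relied on position and force readings alone.

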